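# Refit the lever of a spring-closing vacuum tap and ratchet it fully open

## Task

The lever of the spring-closing vacuum tap has been taken off and lies on the bench. Put it back on the tap's splined stem, wide slot over the wide spline, so that it sits fully down, and let go of it; then take it again and swing it counter-clockwise (seen from above) over all three clicks of the sprung pawl, so that the tap stays fully open by itself once you let go. Do not knock or shift the other things on the bench.

Things in the scene. Friction and masses are not known exactly. Their poses are not given: they have to be found in the camera images.
- lever: loose metal lever, 154 mm long, 0.28 kg, lying flat, right way up. Origin: centre of the hub's underside; z up, +x along the arm to the knob. Hub 46 mm across, 20 mm high, three ratchet teeth (29 mm from the axis) on its back. Splined hole right through: 20 mm bore, slots to 15 mm from the axis, 12.8 mm wide at +x (black line above it), 7.8 mm at +y, -x, -y
- lever_arm (a point): place to lift the lever: middle of the arm 40 mm from the hub's axis (the centre of mass lies about 20 mm from that axis), 11.5 mm above the hub's underside; axes as the lever's. The arm is a straight bar 14 mm wide (y), 11 mm thick, its underside 6 mm above the hub's, free from 27 to 100 mm from the axis
- lever_knob (a point): middle of the lever's upright round black knob, 112 mm from the hub's axis, 40 mm above the hub's underside; the knob is 25 mm across and stands from 17 to 56 mm above the hub's underside. Axes as the lever's. Beyond the lever, from x = 0.46 m on and y = 0.10 to 0.40 m (its handwheel from -0.04 m), stands a fixed microtome, 0.37 m tall
- tap: grey bench tap, fixed; origin on the bench under the stem's axis, z up, +x where the lever points when the tap is shut. Round foot 76 mm across; hose nozzle to -y (64 mm from the axis, 66 mm up). At 92 mm height a plate carries a dark sprung pawl behind the stem (up to 70 mm from the axis, 128 mm up) and a stop post
- stop_post (a point): top of the 10 mm post, 45 mm from the stem's axis and 115 mm above the bench, that the lever's arm meets when the tap is fully open; fingers that straddle the arm near the hub hit it before the last click
- stem_seat (a point): centre of the 47 mm shoulder, 100 mm above the bench, where the hub comes to rest; turns with the stem, +x along its wide spline, z up. The stem stands 22 mm above it: 18 mm core, splines to 14 mm from the axis, 11 mm wide at +x (black line on top), 6 mm at the other three sides, top 4 mm tapered. Clearance in the hub 0.9 mm all round, 4 degrees either way
- stem (a joint): angle of the stem (rad): 0 shut, growing counter-clockwise seen from above. A spring (0.12 N m shut, 0.27 N m open) drives it back to 0. The pawl snaps in behind the hub's teeth and holds the stem at about 0.44, 0.79 and 1.14 (fully open); the arm meets the stop post at about 1.3. Swinging takes 5 to 14 N at the knob, steeply more at the stop
- pawl (a joint): angle of the sprung pawl (rad): 0 when its nose lies in against the hub or behind a tooth, up to about 0.14 while a tooth pushes it out
- stain_bottle: purple bottle with a white cap, 47 mm across, 92 mm tall, a bystander; origin at the centre of its underside
- petri_dish: clear covered dish, 64 mm across, 17 mm high, a bystander; origin at the centre of its underside
- white_case: flat white slide mailer, 24 x 66 x 15 mm, a bystander; origin at the centre of its underside
- tape_roll: roll of beige tape lying flat, 98 mm across, 25 mm high, a bystander on the right; origin at the centre of its underside
- slide_box_b: pale grey hinged slide box, 100 x 86 x 36 mm, a bystander on the right; origin at the centre of its underside
- forceps_b: steel forceps lying flat, 126 mm long, a bystander on the right; origin at the centre of its underside
- screwdriver: small screwdriver with an orange handle, 150 mm long, a bystander on the right; origin at the centre of its underside

How it is judged:
By the outcome, as a careful person would: the job done as asked, in the order asked, and still so for the second after the job is handed in, with the robot touching nothing.
It also fails if it takes over 58 s, if anything falls off the work surface, if the arm or the gripper's body presses on something with over 40 N, if the wrist force passes 120 N, or if a joint passes its speed limit or range.

## Robot

A 6-joint arm with a two-finger parallel gripper is mounted at the origin on a cart in front of the work surface, level with it; the furniture and walls round the work are solid. World frame = base frame: x ahead of the robot, y to its left, z up, the work surface at z = 0. Lengths are in m, angles in degrees, forces in N, time in s.
With the tool pointing down it reaches from about 0.35 to 0.875 m from the base axis. Payload 4.2 kg.
Tool frame: the origin (TCP) lies on the front face of the gripper's body, between the roots of the fingers; the fingertips stand 70 mm ahead of it and the grasp point (between the pads) lies 51 mm ahead of it; x points along the fingers, y is the direction in which the jaws open and shut, and the axes are right-handed (so a half turn about x gives the same grasp; the last joint's range is limited). The gripper opens to 87 mm and grips with 3 to 60 N. Pads are 19 mm wide; open, the fingers measure 117 mm over their backs; the gripper's body (75 mm by 190 mm) begins 51 mm behind the grasp point.
Start: joints at [14.817, 22.042, 0.453, 0, -68.411, -14.817], TCP at [0.625, 0, 0.292] pointing down, gripper open.
Joint ranges: [-179.83, 179.83], [-69.29, 118.12], [-61.27, 80.66], [-181.25, 117.63], [-171.15, -9.14], [-177.46, 177.46]. Speed limits (degrees/s): [159.86, 159.86, 180, 180, 180, 180].

## Interface

Orientations are given as a 3x3 rotation matrix whose columns are the frame's x, y, z axes.
In Python, from station import r, viewer, spotter gives the robot as it stands.
- The arm moves only by the tool move_arm, never from a script. Its argument "series" is a list that holds one entry, the list of rows, each a list of 7 numbers: the turn, a rotation vector about the world's x, y, z scaled (see below), then the shift along the world's x, y, z scaled (see below), then the opening, from 0 (shut) to 1 (fully open). A call has 1 to 20 rows; each row shifts and turns the pose as measured when the row begins; what a row does not reach is not made up. The controller multiplies each number of a shift by 60 mm and each number of a turn by 8 degrees. A row lasts 1/8 s, in which the tool goes at most 62.5 mm and 10.7 degrees, less where a joint would pass 70% of its speed; a pose out of reach is approached as far as the arm can. A call with a number of a shift or a turn outside -1 to 1 is refused whole. A call with a gripper value outside its range is refused whole. The fingers move at their own pace and stop on an object; the grip force is fixed at half the most. Time passes only in rows, so rows that do not move let the fingers close. It gives the time, the measured TCP pose, the force and the opening at its end, in the units of the state.
- r.sense(): the state, without advancing time (a new reading comes with each control period).
- viewer.capture(name): name is "scene" or "side" or "wrist"; returns (picture, depth): 480x640x3 uint8, red, green, blue; 480x640 float32, m along the optical axis (not along the pixel's ray), 0 where there is no reading.
- viewer.camera_params(name): a dict with "mtx" (3x3 intrinsics, pixels), "pose" (4x4, takes a point from camera to world coordinates). Camera axes: x right, y down, z forward; pixel columns grow to the right and rows downward; lengths in m; the calibration is good to about 2 mm. The wrist camera is an equidistant fisheye: a pixel r from the principal point sees the ray r / f radians off the axis. A picture is of the moment at which its call begins: read the wrist's pose just before it. camera_params takes no time and is no camera call; for the wrist camera it gives the pose at the moment of the call.
- r.finish_job(): hands the job in, once; it reports no verdict.
Trained networks look in the newest picture that a camera, given by its name, has taken for a name from the list of things; names that differ only in an ending like _2 or _b are one class to them, and where a whole thing is asked for, a point or a joint stands for the part that bears it (a point fixed in the world has none). Each returns a list of dicts, best first, with "conf" (0 to 1); they miss things now and then, are a little off and sometimes report something else, mostly with a low value. They report only what shows in the picture. A call takes as long as a camera call.
- spotter.find_in(camera, name): "centre" ([column, row] in pixels, amid what is visible of it).
- spotter.trace(camera, name): "mask" (480x640 bool, what is visible of it) and "centre" ([column, row] in pixels, amid what is visible of it).
The state is a dict: "time_s": time; "joints": joint angles; "joint_velocities": joint speeds; "effort": joint torques, N m; "tcp_pos": TCP position; "ee_rot": TCP orientation; "wrist_force": force on the tool from outside, world axes, zero at the start; "moment": the same for the moment, N m; "gripper_width": opening from 0.0 (shut) to 1.0 (fully open).
Only numpy, scipy, OpenCV 4.12 (cv2) and the standard library are available. Lean on these libraries where they do the work, as an engineer would, in place of code of your own. Each camera call takes 0.05 s, during which the arm holds its last target.

## Working session

There is one attempt and no reset: what is moved stays moved. The work goes in short steps, Python scripts to look and compute and a tool call to move; the robot and the scene stay as the last step left them, time stands still between calls to the robot, and variables do not carry over. Pictures are saved under pics/ and viewed, and the job is handed in when it is done.

Besides the shell and the picture viewer there is one more tool, called after "Call:" as name([rows], argument=value, ...), one row to a line, values as JSON. move_arm: Moves the arm, as the interface text tells. Its arguments: {"type":"object","properties":{"series":{"type":"array","items":{"type":"array","items":{"type":"array","items":{"type":"number","minimum":-1,"maximum":1}}}}},"required":["series"]}

```bash
ls; mkdir -p pics; cat > h.py <<'E'
import numpy as np,cv2
from station import r,viewer,spotter
def cap(n,f):
    p=viewer.camera_params(n); im,d=viewer.capture(n); cv2.imwrite('pics/'+f,im[:,:,::-1]); np.savez('pics/'+f[:-4]+'.npz',im=im,d=d,mtx=p['mtx'],pose=p['pose']); return im,d,p
E
python3 - <<'E'
from h import *
for n in ['scene','side','wrist']:
    im,d,p=cap(n,n+'0.png'); print(n,p['mtx'],p['pose'],p.keys())
print(r.sense())
E
```

```text
pics
scene [[437.66071687   0.         320.63164687]
 [  0.         437.66071687 246.09688344]
 [  0.           0.           1.        ]] [[ 0.12225136  0.84291454 -0.52397488  1.10899376]
 [ 0.99241889 -0.09710294  0.07533773 -0.17336621]
 [ 0.01262376 -0.52921271 -0.84839528  1.05714655]
 [ 0.          0.          0.          1.        ]] dict_keys(['mtx', 'pose'])
side [[539.22069331   0.         320.34820378]
 [  0.         539.22069331 240.67559796]
 [  0.           0.           1.        ]] [[-0.98973538 -0.10858338  0.09291681  0.4247666 ]
 [-0.14141302  0.6501784  -0.74650546  0.95357825]
 [ 0.02064558 -0.75198251 -0.65885967  1.03284951]
 [ 0.          0.          0.          1.        ]] dict_keys(['mtx', 'pose'])
wrist [[371.64829954   0.         316.63053268]
 [  0.         371.64829954 238.17625509]
 [  0.           0.           1.        ]] [[-9.99998577e-01  4.91920894e-05 -1.68655559e-03  6.24263034e-01]
 [-4.68270623e-04  9.52216923e-01  3.05422187e-01 -8.42283163e-02]
 [ 1.62099113e-03  3.05422542e-01 -9.52215545e-01  3.82787024e-01]
 [ 0.00000000e+00  0.00000000e+0
[... 167 characters left out ...]
     -6.84114848e+01, -1.48170161e+01]), 'joint_velocities': array([-0.0527647 , -0.13838258,  0.12491305,  0.06388582, -0.07153082,
       -0.04033828]), 'effort': array([ 3.86667998e-04, -3.91052306e+01,  1.87588084e+01,  4.22235444e+00,
        1.23758311e-02, -1.38926293e-04]), 'tcp_pos': array([6.24668615e-01, 3.06750930e-05, 2.91420851e-01]), 'ee_rot': array([[-1.65826306e-03, -9.99998620e-01,  9.87732382e-05],
       [-1.32295633e-04,  9.89927544e-05,  9.99999986e-01],
       [-9.99998616e-01,  1.65824997e-03, -1.32459607e-04]]), 'wrist_force': array([-0.69268973, -0.00432776,  0.00156233]), 'moment': array([-0.00828974,  0.02197579, -0.00023536]), 'gripper_width': 1.0032881705126606}
```

View pics/scene0.png

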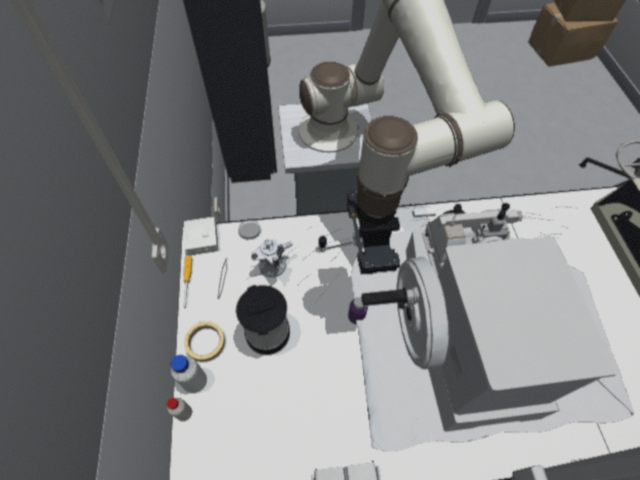

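View pics/side0.png

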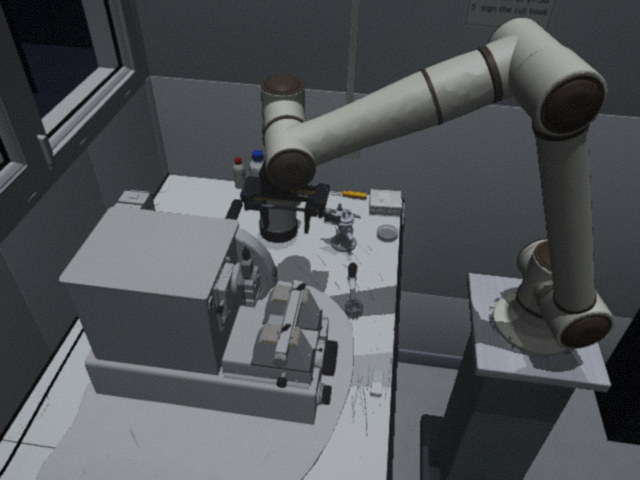

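View pics/wrist0.png

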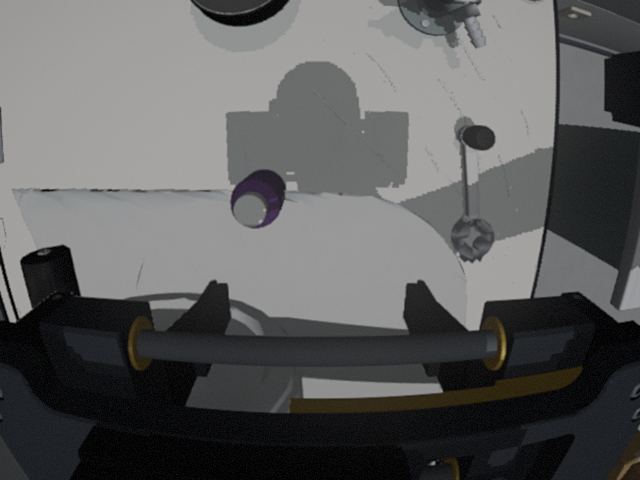

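The pictures show the lever with its hub at wrist pixel (472,240) and its knob at (480,137). The tap is at scene pixel (270,255) and sits at the wrist image's top edge near (440,10). The microtome is on the left. Next I'll get rough 3D positions.

```bash
cat >> h.py <<'E'
def ray(n,p,uv):
    K=p['mtx'];a=(np.asarray(uv,float)-[K[0,2],K[1,2]])/K[0,0]
    if n=='wrist':
        th=np.linalg.norm(a,axis=-1,keepdims=True); s=np.where(th>1e-9,np.tan(th)/np.maximum(th,1e-9),1); a=a*s
    return np.concatenate([a,np.ones(a.shape[:-1]+(1,))],-1)
def pts(n,p,uv,d):
    c=ray(n,p,uv)*np.asarray(d)[...,None]; return c@p['pose'][:3,:3].T+p['pose'][:3,3]
def plane(n,p,uv,z):
    c=ray(n,p,uv)@p['pose'][:3,:3].T; o=p['pose'][:3,3]; return o+c*((z-o[2])/c[...,2:3])
def proj(n,p,X):
    c=(np.asarray(X)-p['pose'][:3,3])@p['pose'][:3,:3]
    if n=='wrist':
        rr=np.linalg.norm(c[...,:2],axis=-1,keepdims=True); th=np.arctan2(rr,c[...,2:3]); a=c[...,:2]/np.maximum(rr,1e-9)*th
    else: a=c[...,:2]/c[...,2:3]
    K=p['mtx']; return a*K[0,0]+[K[0,2],K[1,2]]
def cloud(n,p,d):
    v,u=np.mgrid[:480,:640]; uv=np.stack([u,v],-1).astype(float)
    return pts(n,p,uv,d)
E
python3 - <<'E'
from h import *
for n in ['wrist','scene','side']:
    z=np.load(f'pics/{n}0.npz'); p=dict(mtx=z['mtx'],pose=z['pose']); C=cloud(n,p,z['d'])
    for nm in ['lever','lever_knob','tap','stem_seat','stop_post','stain_bottle','petri_dish','white_case','slide_box_b','forceps_b','screwdriver','tape_roll']:
        for o in spotter.find_in(n,nm)[:1]:
            c=np.round(o['centre']).astype(int); print(n,nm,round(o['conf'],2),c,C[c[1],c[0]].round(3))
E
```

```text
wrist lever 0.81 [472 204] [ 0.457 -0.005  0.015]
wrist lever_knob 0.62 [473 199] [ 0.457 -0.011  0.016]
wrist tap 0.67 [442  16] [ 0.494 -0.204  0.007]
wrist stop_post 0.66 [442  15] [ 0.496 -0.204  0.011]
wrist stain_bottle 0.93 [257 199] [ 0.672 -0.024  0.091]
scene lever 0.81 [334 247] [ 0.467 -0.043  0.006]
scene lever_knob 0.85 [334 242] [ 0.458 -0.042  0.017]
scene tap 0.63 [271 258] [ 0.533 -0.218  0.09 ]
scene stem_seat 0.57 [270 246] [ 0.515 -0.217  0.119]
scene stop_post 0.69 [272 257] [ 0.531 -0.215  0.091]
scene stain_bottle 0.73 [355 313] [ 0.699 -0.026  0.07 ]
scene petri_dish 0.76 [247 227] [ 0.377 -0.283  0.015]
scene white_case 0.71 [422 212] [0.382 0.232 0.016]
scene slide_box_b 0.72 [207 353] [ 0.732 -0.395  0.001]
scene screwdriver 0.75 [189 269] [ 0.497 -0.444  0.015]
scene tape_roll 0.78 [195 331] [ 0.677 -0.423  0.014]
side lever 0.94 [352 300] [0.456 0.018 0.019]
side lever_knob 0.68 [350 299] [0.462 0.01  0.014]
side tap 0.94 [342 231] [ 0.508 -0.194  0.064]
side stem_seat 0.53 [347 215] [0.425 0.954 1.033]
side stop_post 0.64 [344 227] [ 0.503 -0.198  0.077]
side stain_bottle 0.61 [273 277] [0.635 0.111 0.165]
side petri_dish 0.69 [388 229] [ 0.379 -0.287  0.013]
side white_case 0.78 [376 381] [0.38  0.246 0.014]
side slide_box_b 0.74 [356 214] [ 0.479 -0.347  0.009]
side screwdriver 0.56 [353 194] [ 0.498 -0.443  0.013]
```

```bash
python3 - <<'E'
from h import *
for n in ['scene','side']:
    z=np.load(f'pics/{n}0.npz'); p=dict(mtx=z['mtx'],pose=z['pose']); C=cloud(n,p,z['d'])
    m=(C[...,0]>.53)&(C[...,0]<.75)&(C[...,1]<-.1)&(C[...,1]>-.36)&(C[...,2]>.03)&(C[...,2]<.3)
    for lo in np.arange(.03,.3,.03):
        q=C[m&(C[...,2]>lo)&(C[...,2]<lo+.03)]
        if len(q): print(n,lo,len(q),q.min(0).round(3),q.max(0).round(3))
E
```

```text
scene 0.03 198 [ 0.684 -0.299  0.03 ] [ 0.75  -0.189  0.06 ]
scene 0.06 152 [ 0.53  -0.293  0.06 ] [ 0.75  -0.192  0.09 ]
scene 0.09 287 [ 0.53  -0.294  0.09 ] [ 0.75  -0.191  0.12 ]
scene 0.12 126 [ 0.534 -0.287  0.12 ] [ 0.75  -0.193  0.148]
scene 0.15 1874 [ 0.641 -0.3    0.155] [ 0.75  -0.189  0.178]
side 0.03 315 [ 0.644 -0.27   0.03 ] [ 0.75  -0.183  0.06 ]
side 0.06 248 [ 0.531 -0.239  0.06 ] [ 0.748 -0.187  0.09 ]
side 0.09 307 [ 0.53  -0.261  0.09 ] [ 0.714 -0.184  0.12 ]
side 0.12 149 [ 0.545 -0.228  0.12 ] [ 0.721 -0.187  0.149]
```

Call:
move_arm([
  [[0,0,0,-0.75,-0.5,0.25,1],[0,0,0,-0.75,-0.5,0.25,1],[0,0,0,-0.75,-0.5,0.25,1],[0,0,0,0,0,0,1]],
])

```text
time_s: 2.45
tcp_pos: [0.4864, -0.0918, 0.337]
ee_rot: [[-0.001, -1.0, -0.001], [-0.001, -0.001, 1.0], [-1.0, 0.001, -0.001]]
wrist_force: [-0.0, -0.6, 0.5]
gripper_width: 1.002
```

```bash
python3 - <<'E'
from h import *
im,d,p=cap('wrist','w1.png')
cap('scene','s1.png');cap('side','d1.png')
E
python3 - <<'E'
import cv2
a=cv2.imread('pics/s1.png');cv2.imwrite('pics/s1c.png',cv2.resize(a[200:290,220:370],None,fx=5,fy=5,interpolation=cv2.INTER_CUBIC))
a=cv2.imread('pics/w1.png');cv2.imwrite('pics/w1c.png',cv2.resize(a[20:170,240:440],None,fx=4,fy=4,interpolation=cv2.INTER_CUBIC))
E
```

```text
(no output)
```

View pics/w1.png

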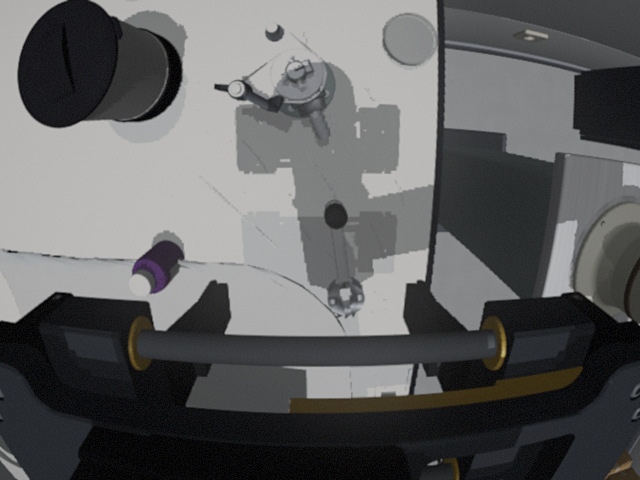

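View pics/w1c.png

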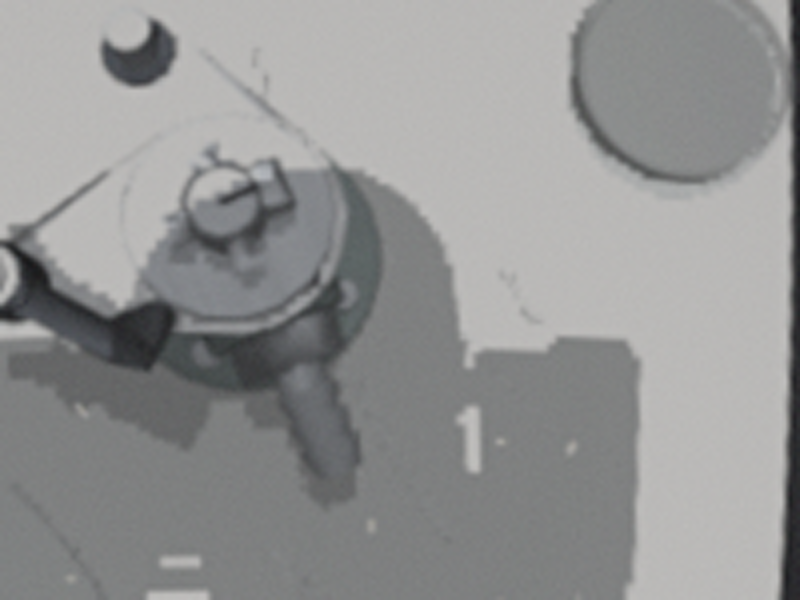

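View pics/s1c.png

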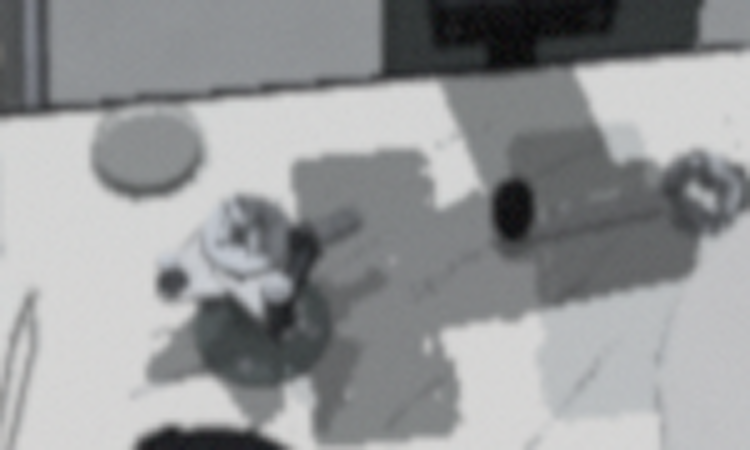

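The close-ups show the stem top at w1 (295,70) with its black line pointing image-right, so the tap's +x points to world -x and slightly -y. The pawl lies lower-left at (240,88)–(280,105), the nozzle points down at (318,128), and the stop post is at (274,31). The lever hub is at (345,297), with its line and knob toward the top at (336,215). Next I'll check how clear the space is around the lever grasp.

```bash
python3 - <<'E'
from h import *
for n in ['scene','side','wrist']:
    z=np.load('pics/'+{'scene':'s1','side':'d1','wrist':'w1'}[n]+'.npz'); p=dict(mtx=z['mtx'],pose=z['pose']); C=cloud(n,p,z['d'])
    m=(z['d']>0)&(C[...,0]>.35)&(C[...,0]<.64)&(C[...,1]<.15)&(C[...,1]>-.12)&(C[...,2]>.03)&(C[...,2]<.24)
    for x in np.arange(.36,.64,.04):
      for y in np.arange(-.12,.15,.03):
        q=C[m&(abs(C[...,0]-x-.02)<.02)&(abs(C[...,1]-y-.015)<.015)]
        if len(q)>3: print(n,x.round(2),y.round(2),len(q),q[:,2].min().round(3),q[:,2].max().round(3))
# rough hub/stem
z=np.load('pics/w1.npz'); p=dict(mtx=z['mtx'],pose=z['pose'])
print(plane('wrist',p,[[345,295]],.02),plane('wrist',p,[[336,212]],.056),plane('wrist',p,[[295.5,70]],.122))
E
```

```text
scene 0.44 -0.09 87 0.03 0.06
scene 0.52 0.12 54 0.034 0.112
scene 0.56 0.12 35 0.065 0.115
side 0.44 -0.09 99 0.03 0.058
side 0.6 0.09 70 0.138 0.204
side 0.6 0.12 12 0.154 0.19
wrist 0.44 -0.12 4 0.03 0.035
wrist 0.44 -0.09 484 0.03 0.057
wrist 0.52 0.12 592 0.03 0.101
wrist 0.56 0.12 1187 0.03 0.106
wrist 0.6 0.12 1179 0.03 0.111
[[0.45060394 0.02772467 0.02      ]] [[ 0.46565119 -0.08526647  0.056     ]] [[ 0.50299616 -0.22027523  0.122     ]]
```

Call:
move_arm([
  [[0,0,0.24,-0.15,0.55,-0.8,1],[0,0,0.24,-0.16,0.55,-0.9,1],[0,0,0.24,-0.16,0.55,-0.9,1],[0,0,0.24,-0.16,0.55,-0.9,1],[0,0,0,0,0,0,1],[0,0,0,0,0,0,1]],
])

```text
time_s: 3.35
tcp_pos: [0.4566, 0.0454, 0.1235]
ee_rot: [[-0.001, -0.989, -0.146], [-0.004, -0.146, 0.989], [-1.0, 0.002, -0.004]]
wrist_force: [-0.1, 0.3, 0.7]
gripper_width: 1.0
```

```bash
python3 - <<'E'
from h import *
s=r.sense(); im,d,p=cap('wrist','w2.png'); np.savez('pics/w2s.npz',t=s['tcp_pos'],R=s['ee_rot']); print(s['tcp_pos'],s['ee_rot'],s['joints'])
cv2.imwrite('pics/w2c.png',cv2.resize(im[60:360,220:420,::-1],None,fx=2,fy=2,interpolation=cv2.INTER_CUBIC)); print(p['pose'])
E
```

```text
[0.45660972 0.04544175 0.12351456] [[-0.00140905 -0.98923926 -0.14630001]
 [-0.00386831 -0.14629367  0.98923364]
 [-0.99999153  0.00195981 -0.00362055]] [ 26.1533972   18.23283245 -34.86949684   0.27102035 -37.06813941
 -17.95747314]
[[-0.98914921 -0.139614   -0.04573587  0.46856767]
 [-0.14690724  0.94302267  0.29854063 -0.03755159]
 [ 0.00144951  0.30202016 -0.95330044  0.21532931]
 [ 0.          0.          0.          1.        ]]
```

View pics/w2.png

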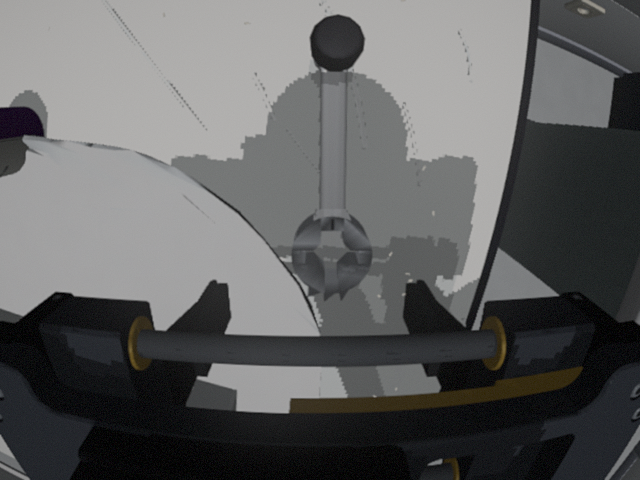

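View pics/w2c.png

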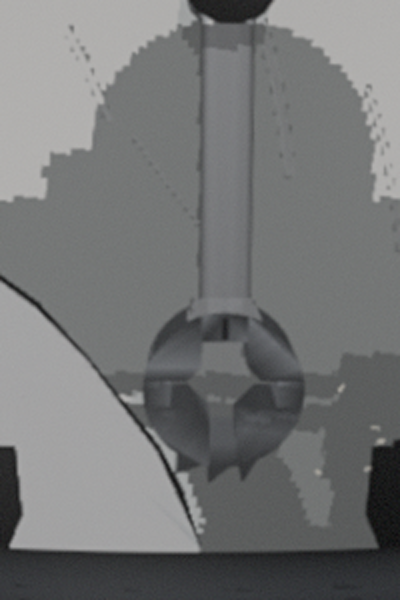

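```bash
cat >> h.py <<'E'
from scipy.optimize import least_squares
from scipy.ndimage import map_coordinates
def edgefit(n,p,im,curves,x0,rng=6,iters=8,free=None,verbose=True):
    # curves: list of (N,3) model pts & tangent computed; params x,y,yaw
    g=cv2.GaussianBlur(cv2.cvtColor(im,cv2.COLOR_RGB2GRAY).astype(np.float32),(0,0),1.0)
    x=np.array(x0,float)
    def W(P,x): c,s=np.cos(x[2]),np.sin(x[2]); return np.c_[x[0]+c*P[:,0]-s*P[:,1],x[1]+s*P[:,0]+c*P[:,1],P[:,2]]
    for it in range(iters):
        A=[];N=[];O=[];Wt=[]
        for P in curves:
            uv=proj(n,p,W(P,x)); t=np.gradient(uv,axis=0); t/=np.linalg.norm(t,axis=1,keepdims=True); nn=np.c_[-t[:,1],t[:,0]]
            s=np.arange(-rng,rng+.01,.25)
            q=uv[:,None]+s[None,:,None]*nn[:,None]
            v=map_coordinates(g,[q[...,1],q[...,0]],order=1,mode='nearest')
            gr=np.abs(np.gradient(v,axis=1))*np.exp(-(s/rng)**2)
            k=gr.argmax(1); A.append(P);N.append(nn);O.append(uv+s[k][:,None]*nn);Wt.append(np.minimum(gr[np.arange(len(k)),k],3))
        A=np.concatenate(A);N=np.concatenate(N);O=np.concatenate(O);Wt=np.concatenate(Wt); Wt=np.where(Wt<.4,0,1)
        f=lambda y:((proj(n,p,W(A,y))-O)*N).sum(1)*Wt
        sol=least_squares(f,x,loss='soft_l1',f_scale=.5,x_scale=[.001,.001,.01]); x=sol.x
        rng=max(2.5,rng*.8)
    if verbose: print('fit',x[:2].round(5),np.degrees(x[2]).round(2),'rms',np.sqrt(np.median(sol.fun[Wt>0]**2)).round(2),'n',(Wt>0).sum(),len(Wt))
    return x,W
def circ(r,z,a0,a1,c=(0,0),n=60):
    a=np.radians(np.linspace(a0,a1,n)); return np.c_[c[0]+r*np.cos(a),c[1]+r*np.sin(a),np.full(n,z)]
def line(a,b,n=40): t=np.linspace(0,1,n)[:,None]; return np.array(a)*(1-t)+np.array(b)*t
def draw(n,p,im,Ps,f,box=None,s=3):
    x0,y0,x1,y1=box or (0,0,640,480); o=cv2.resize(im[y0:y1,x0:x1,::-1],None,fx=s,fy=s,interpolation=cv2.INTER_CUBIC)
    for P in Ps:
        uv=(proj(n,p,P)+.5-[x0,y0])*s; cv2.polylines(o,[np.round(uv).astype(int)],False,(0,0,255),1)
    cv2.imwrite('pics/'+f,o)
E
python3 - <<'E'
from h import *
z=np.load('pics/w2.npz'); p=dict(mtx=z['mtx'],pose=z['pose']); im=z['im']; C=cloud('wrist',p,z['d'])
for u,v in [(333,160),(333,190),(310,240),(357,250),(345,45),(330,45),(250,150),(420,250),(300,180)]: print(u,v,C[v,u].round(4))
x0=[.4506,.0277,np.radians(-82.4)]
for nm,cs in {'hub':[circ(.023,.02,30,150),circ(.023,.02,-150,-30)],'arm':[line([.03,.007,.017],[.095,.007,.017]),line([.03,-.007,.017],[.095,-.007,.017])],'knob':[circ(.0125,.056,-70,250,(.112,0))]}.items():
    cs2=cs if nm!='hub' else cs
    x,W=edgefit('wrist',p,im,cs2,x0)
cs=[circ(.023,.02,30,150),circ(.023,.02,-150,-30),line([.03,.007,.017],[.095,.007,.017]),line([.03,-.007,.017],[.095,-.007,.017])]
x,W=edgefit('wrist',p,im,cs,x0)
w=.0064;n=.0039
cs+=[line([.009,w,.02],[.015,w,.02]),line([.009,-w,.02],[.015,-w,.02]),line([-.009,n,.02],[-.015,n,.02]),line([-.009,-n,.02],[-.015,-n,.02]),circ(.023,0,30,330),circ(.0125,.056,0,360,(.112,0))]
draw('wrist',p,im,[W(P,x) for P in cs],'w2d.png',(260,0,420,310),2.5)if 0 else draw('wrist',p,im,[W(P,x) for P in cs],'w2d.png',(280,180,390,320),5)
E
```

```text
333 160 [ 0.4568 -0.0198  0.0155]
333 190 [ 0.4542 -0.0036  0.0161]
310 240 [0.4626 0.0256 0.0188]
357 250 [0.4357 0.0274 0.0195]
345 45 [ 0.4616 -0.074   0.0541]
330 45 [ 0.4679 -0.0727  0.0554]
250 150 [ 0.5046 -0.0175 -0.0012]
420 250 [ 0.3923  0.0283 -0.0008]
300 180 [ 0.4731 -0.0038 -0.0011]
fit [0.44969 0.03189] -82.27 rms 0.49 n 120 120
fit [ 0.46037 -0.04769] -81.45 rms 0.12 n 36 80
fit [ 0.35727 -0.04979] -15.37 rms 0.75 n 39 60
fit [0.44972 0.03188] -82.43 rms 0.5 n 200 200
```

View pics/w2d.png

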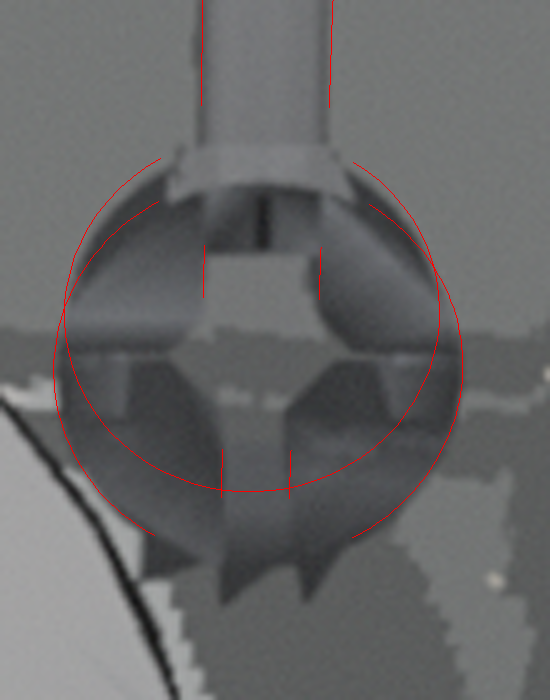

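```bash
cat >> h.py <<'E'
def slots(z,wx=.0064,n=.0039,R=.015,b=.01):
    out=[]
    for k,w in enumerate([wx,n,n,n]):
        a=np.sqrt(b*b-w*w); c,s=np.cos(k*np.pi/2),np.sin(k*np.pi/2); ro=np.sqrt(R*R-w*w)
        P=np.r_[line([a,-w,z],[ro,-w,z],10),np.c_[np.sqrt(R*R-np.linspace(-w,w,9)**2),np.linspace(-w,w,9),np.full(9,z)],line([ro,w,z],[a,w,z],10)]
        out.append(np.c_[c*P[:,0]-s*P[:,1],s*P[:,0]+c*P[:,1],P[:,2]])
        a0=np.degrees(np.arcsin(w/b))+90*k; w2=[wx,n,n,n][(k+1)%4]; a1=90*(k+1)-np.degrees(np.arcsin(w2/b)); out.append(circ(b,z,a0,a1,n=12))
    return out
E
python3 - <<'E'
from h import *
z=np.load('pics/w2.npz'); p=dict(mtx=z['mtx'],pose=z['pose']); im=z['im']
x0=[.44972,.03188,np.radians(-82.43)]
W=edgefit('wrist',p,im,[circ(.023,.02,30,150)],x0,iters=1)[1]
draw('wrist',p,im,[W(P,x0) for P in slots(.02)+[circ(.023,.02,0,360)]],'w2e.png',(280,180,390,320),5)
draw('wrist',p,im,[W(P,x0) for P in slots(.0)+[circ(.023,.0,0,360)]],'w2f.png',(280,180,390,320),5)
a=np.hstack([cv2.imread('pics/w2e.png')[:,100:500],cv2.imread('pics/w2f.png')[:,100:500]][0:2]) if 0 else np.hstack([cv2.imread('pics/w2e.png')[:600,50:450],cv2.imread('pics/w2f.png')[:600,50:450]]); cv2.imwrite('pics/w2g.png',a)
E
```

```text
fit [0.45024 0.03197] -82.38 rms 1.79 n 60 60
```

View pics/w2g.png

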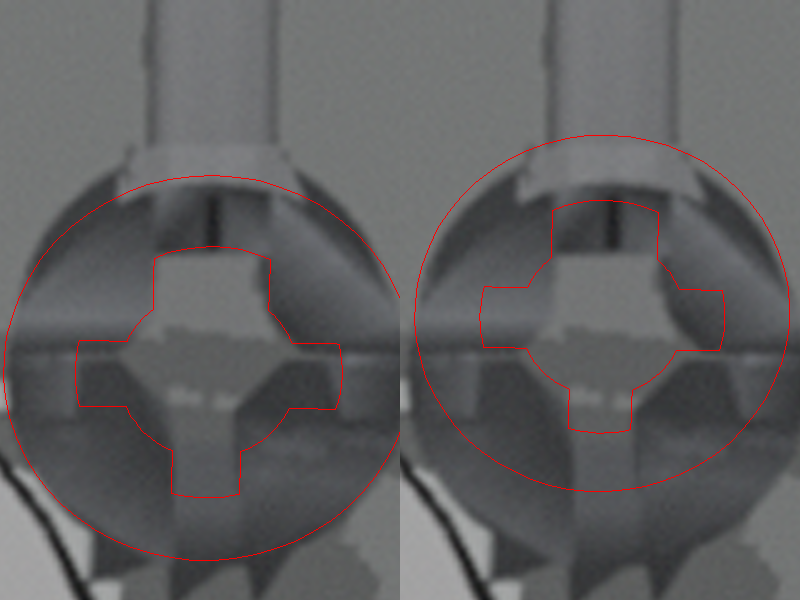

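```bash
python3 - <<'E'
from h import *
z=np.load('pics/w2.npz'); p=dict(mtx=z['mtx'],pose=z['pose']); im=z['im']
x0=[.4498,.0323,np.radians(-82.43)]
w=.0064;n=.0039;t=.02
sl=[line([.0085,w,t],[.013,w,t]),line([.0085,-w,t],[.013,-w,t]),line([-.010,n,t],[-.0145,n,t]),line([-.010,-n,t],[-.0145,-n,t]),line([n,.0095,t],[n,.0145,t]),line([n,-.0095,t],[n,-.0145,t]),]
up=[line([-.002+.0168,-.004,t],[.0148,.004,t])]
arm=[line([.03,.007,.017],[.095,.007,.017]),line([.03,-.007,.017],[.095,-.007,.017])]
xs,W=edgefit('wrist',p,im,sl,x0,rng=3)
xa,W=edgefit('wrist',p,im,sl+arm,x0,rng=3)
xb,W=edgefit('wrist',p,im,[circ(.023,t,50,140),circ(.023,t,-140,-50)]+arm,x0,rng=4)
xc,W=edgefit('wrist',p,im,[circ(.023,t,50,140),circ(.023,t,-140,-50)]+arm+sl,x0,rng=3)
draw('wrist',p,im,[W(P,xa) for P in slots(.02)+[circ(.023,.02,0,360)]+arm],'w2e.png',(290,180,380,310),5)
draw('wrist',p,im,[W(P,xa) for P in arm+[circ(.0125,.056,0,360,(.112,0)),circ(.0125,.017,0,360,(.112,0))]],'w2f.png',(290,0,380,130),5)
a=np.hstack([cv2.imread('pics/w2e.png')[:600,:400],cv2.imread('pics/w2f.png')[:600,:400]]); cv2.imwrite('pics/w2h.png',a)
# in tool frame
s=np.load('pics/w2s.npz')
for x in (xs,xa,xb,xc): print(((np.r_[x[:2],.02]-s['t'])@s['R']).round(5))
E
```

```text
fit [0.45    0.03201] -84.13 rms 0.5 n 240 240
fit [0.44985 0.03218] -82.65 rms 0.5 n 320 320
fit [0.44957 0.03243] -82.34 rms 0.25 n 200 200
fit [0.44975 0.03219] -82.57 rms 0.5 n 440 440
[ 0.10357  0.0083  -0.01195]
[ 0.10357  0.00843 -0.01176]
[ 0.10357  0.00867 -0.01146]
[ 0.10357  0.00852 -0.01173]
```

View pics/w2h.png

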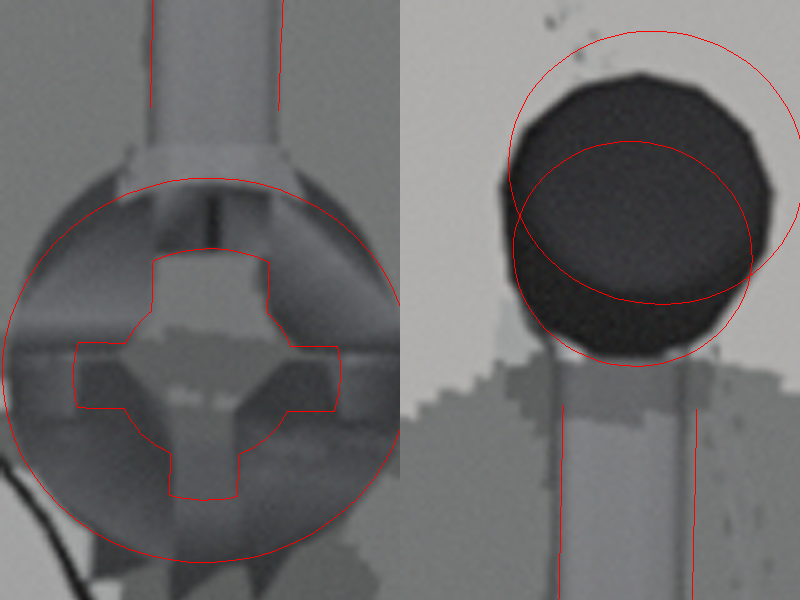

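The hub fit agrees with the picture: the bore outline overlays at w2 (305–358,230–280) to within about 1 px. I'm moving over the arm's grasp point first, then descending.

Call:
move_arm([
  [[0.03,-0.01,-0.06,-0.02,-0.88,-0.3,1],[0,0,0,0,0,0,1],[0,0,0,0,0,0,1]],
])

```text
time_s: 3.78
tcp_pos: [0.46, -0.0087, 0.1091]
ee_rot: [[0.011, -0.991, -0.136], [0.004, -0.136, 0.991], [-1.0, -0.012, 0.002]]
wrist_force: [-0.5, -0.3, 0.1]
gripper_width: 0.998
```

Call:
move_arm([
  [[-0.03,0.08,0,-0.08,0.02,-0.3,1],[0,0,0,0,0,0,1],[0,0,0,0,0,0,1]],
])

```text
time_s: 4.15
tcp_pos: [0.4582, -0.0062, 0.0942]
ee_rot: [[0.008, -0.991, -0.137], [0.002, -0.137, 0.991], [-1.0, -0.009, 0.001]]
wrist_force: [-0.4, 1.1, 0.2]
gripper_width: 0.998
```

Call:
move_arm([
  [[-0.02,0.09,0,-0.07,-0.03,-0.38,1],[0,0,0,0,0,0,1],[0,0.03,0,0,0,0,1]],
])

```text
time_s: 4.53
tcp_pos: [0.4565, -0.0067, 0.074]
ee_rot: [[-0.002, -0.99, -0.139], [0.001, -0.139, 0.99], [-1.0, 0.002, 0.001]]
wrist_force: [-0.3, 0.7, -0.1]
gripper_width: 0.997
```

Call:
move_arm([
  [[0,0,0,-0.03,0,-0.01,1],[0,0,0,0,0,0,0.6],[0,0,0,0,0,0,0.3],[0,0,0,0,0,0,0],[0,0,0,0,0,0,0],[0,0,0,0,0,0,0],[0,0,0,0,0,0,0]],
])

```text
time_s: 5.4
tcp_pos: [0.4557, -0.0063, 0.0751]
ee_rot: [[0.002, -0.99, -0.14], [0.002, -0.14, 0.99], [-1.0, -0.002, 0.002]]
wrist_force: [0.4, -0.1, 0.7]
gripper_width: 0.402
```

Call:
move_arm([
  [[0,0,0,0,0,-0.05,0],[0,0,0,0,0,0,0],[0,0,0,0,0,0,0],[0,0,0,0,0,0,0],[0,0,0,0,0,0,0]],
])

```text
time_s: 6.02
tcp_pos: [0.4556, -0.0063, 0.0719]
ee_rot: [[0.001, -0.99, -0.14], [0.002, -0.14, 0.99], [-1.0, -0.002, 0.002]]
wrist_force: [-0.3, -0.1, -0.3]
gripper_width: 0.157
```

```bash
python3 - <<'E'
from h import *
s=r.sense(); im,d,p=cap('wrist','w3.png'); np.savez('pics/w3s.npz',t=s['tcp_pos'],R=s['ee_rot']); print(s)
E
```

```text
{'time_s': 6.025, 'joints': array([ 19.69216785,  23.41854908, -37.92616329,  -0.15324154,
       -28.54578022, -11.50127972]), 'joint_velocities': array([-0.0120286 ,  0.12739008,  0.04770788,  0.01612919,  0.03128341,
        0.03883067]), 'effort': array([-2.42454110e-02, -3.11531246e+01,  9.73820776e+00,  2.15973906e+00,
        5.07387717e-02, -3.52774048e-02]), 'tcp_pos': array([ 0.45564463, -0.00633003,  0.07186239]), 'ee_rot': array([[ 0.00137023, -0.99012962, -0.140148  ],
       [ 0.00184786, -0.14014538,  0.99012921],
       [-0.99999735, -0.00161568,  0.00163759]]), 'wrist_force': array([-0.25413313, -0.07773901, -0.25942757]), 'moment': array([-0.02000592,  0.09252913,  0.04555629]), 'gripper_width': 0.15711474201304026}
```

View pics/w3.png

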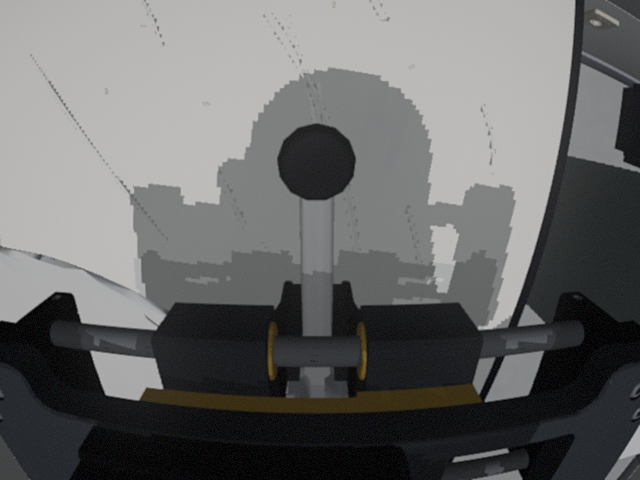

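```bash
python3 - <<'E'
from h import *
z=np.load('pics/w1.npz'); p=dict(mtx=z['mtx'],pose=z['pose'])
c=lambda a:[240+a[0]/4-.5,20+a[1]/4-.5]
a,b=plane('wrist',p,np.array([c((222,199)),c((258,186))]),.122)
print(a,b,np.degrees(np.arctan2(*(b-a)[1::-1])))
a=plane('wrist',p,np.array([c((135,30)),c((222,199))]),.115); print(a,np.degrees(np.arctan2(*(a[0]-a[1])[1::-1])),np.linalg.norm(a[0]-a[1]))
E
```

```text
[ 0.50340106 -0.22091395  0.122     ] [ 0.49614263 -0.22357036  0.122     ] -159.898547951848
[[ 0.52205105 -0.25975266  0.115     ]
 [ 0.50379483 -0.22194046  0.115     ]] -64.22815546708905 0.04198870512283541
```

Call:
move_arm([
  [[0,0,0,0,0,0.5,0],[0,0,0,0,0,0.8,0],[0,0,0,0,-0.2,0.8,0],[0,0,0,0,-0.2,0.5,0],[0,0,0,0,0,0,0]],
])

```text
time_s: 6.7
tcp_pos: [0.4519, -0.0315, 0.229]
ee_rot: [[-0.007, -0.99, -0.138], [0.001, -0.138, 0.99], [-1.0, 0.007, 0.002]]
wrist_force: [-0.5, 0.5, -3.4]
gripper_width: 0.157
```

Call:
move_arm([
  [[0,0,-0.97,0.09,-0.26,0.01,0],[0,0,-0.97,0.09,-0.26,0.01,0],[0,0,-0.97,0.09,-0.26,0.01,0],[0,0,-0.97,0.09,-0.26,0.01,0],[0,0,-0.97,0.09,-0.26,0.01,0],[0,0,-0.97,0.09,-0.26,0.01,0],[0,0,-0.97,0.09,-0.26,0,0],[0,0,-0.97,0.09,-0.26,0,0],[0,0,-0.97,0.09,-0.26,0,0],[0,0,-0.97,0.09,-0.26,0,0],[0,0,0,0,0,0,0],[0,0,0,0,0,0,0]],
])

```text
time_s: 8.2
tcp_pos: [0.4933, -0.1864, 0.2024]
ee_rot: [[-0.042, -0.299, 0.953], [0.039, 0.953, 0.301], [-0.998, 0.05, -0.028]]
wrist_force: [-0.3, 0.2, -2.6]
gripper_width: 0.158
```

```bash
python3 - <<'E'
from h import *
s=r.sense(); im,d,p=cap('wrist','w4.png'); np.savez('pics/w4s.npz',t=s['tcp_pos'],R=s['ee_rot']); print(s['tcp_pos'],s['ee_rot'],s['joints'])
E
```

```text
[ 0.49325545 -0.18636872  0.20235626] [[-0.04155147 -0.29933296  0.95324354]
 [ 0.03907817  0.95285061  0.30091297]
 [-0.99837186  0.04975439 -0.02789496]] [ -4.04463424  18.69543281 -17.88625466  -2.4928757  -55.97866819
 -67.03459743]
```

View pics/w4.png

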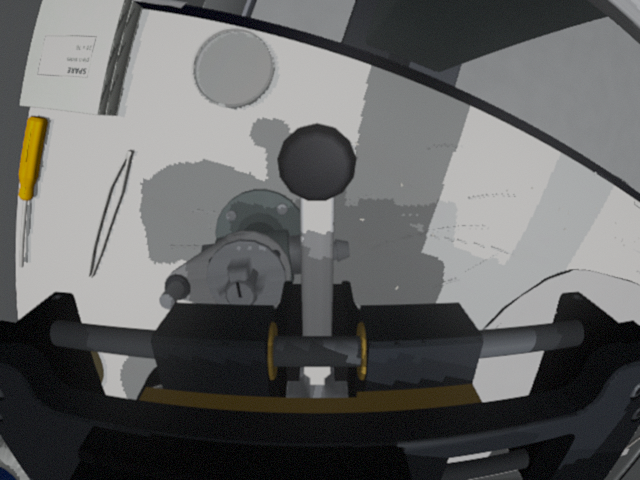

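Call:
move_arm([
  [[-0.28,-0.3,0,0.22,0.07,0.45,0],[0,0,0,0,0,0,0],[0,0,0,0,0,0,0]],
])

```text
time_s: 8.62
tcp_pos: [0.5047, -0.1802, 0.2273]
ee_rot: [[-0.005, -0.303, 0.953], [0.002, 0.953, 0.303], [-1.0, 0.003, -0.004]]
wrist_force: [-0.5, -0.7, -3.2]
gripper_width: 0.152
```

```bash
python3 - <<'E'
from h import *
s=r.sense(); im,d,p=cap('wrist','w5.png'); np.savez('pics/w5s.npz',t=s['tcp_pos'],R=s['ee_rot']); print(s['tcp_pos'],s['ee_rot'],s['joints'])
cv2.imwrite('pics/w5c.png',cv2.resize(im[190:320,160:330,::-1],None,fx=4.5,fy=4.5,interpolation=cv2.INTER_CUBIC))
E
```

```text
[ 0.50468038 -0.18020988  0.22726763] [[-0.00477544 -0.30322277  0.95290773]
 [ 0.00169234  0.95291478  0.30323349]
 [-0.99998717  0.00306071 -0.00403744]] [ -2.34092515  16.87182165 -17.30076768  -0.10325403 -56.10480016
 -69.94957247]
```

View pics/w5c.png

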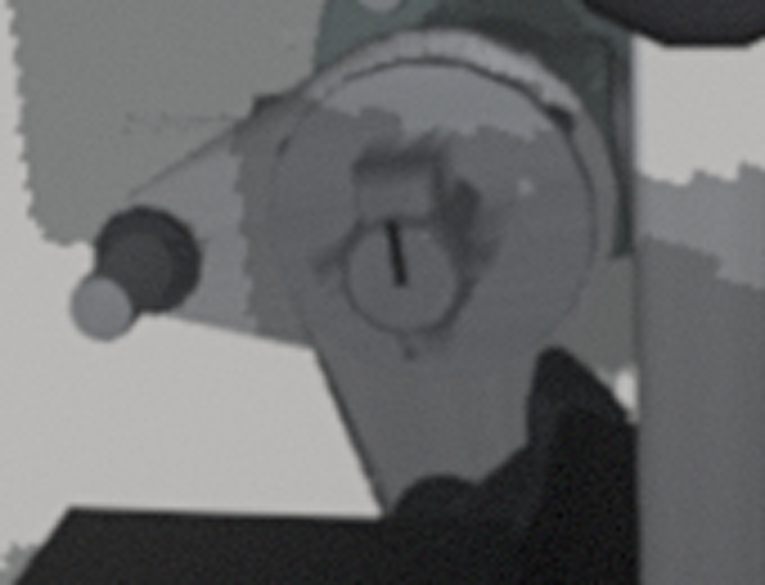

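```bash
python3 - <<'E'
from h import *
z=np.load('pics/w5.npz'); p=dict(mtx=z['mtx'],pose=z['pose']); im=z['im']; s=np.load('pics/w5s.npz')
C=cloud('wrist',p,z['d'])
for u,v in [(249,250),(253,255),(245,255),(250,205),(235,215),(275,215),(265,280)]: print(u,v,C[v,u].round(4))
x0=[.5035,-.2208,np.radians(-155)]
for rr in (.0075,.008,.0085,.009,.0095):
    x,W=edgefit('wrist',p,im,[circ(rr,.122,30,330)],x0,rng=4)
xs,W=edgefit('wrist',p,im,[circ(.0235,.1,-150,-25),circ(.0235,.1,25,170)],x0,rng=4)
# black line
g=cv2.cvtColor(im,cv2.COLOR_RGB2GRAY).astype(float)
sub=g[236:258,238:258]; v,u=np.mgrid[236:258,238:258]; m=sub<np.percentile(sub,8); 
m&=sub<70
print(m.sum(),sub.min()); print(np.round(g[234:260:2,240:258]).astype(int))
P=np.c_[u[m],v[m]].astype(float); w=(75-g[v[m],u[m]]);c=(P*w[:,None]).sum(0)/w.sum(); _,_,vt=np.linalg.svd((P-c)*np.sqrt(w)[:,None]); d=vt[0]; 
if d[1]>0:d=-d
q=plane('wrist',p,np.array([c-d*5,c+d*5]),.122); print('line',c,d,np.degrees(np.arctan2(*(q[1]-q[0])[1::-1])),q.mean(0))
x=[*x[:2],x[2]]
draw('wrist',p,im,[W(P,xs) for P in [circ(.009,.122,0,360),circ(.0235,.1,0,360)]],'w5d.png',(190,190,320,310),5)
np.save('x.npy',xs)
E
```

```text
249 250 [ 0.5025 -0.2209  0.1201]
253 255 [ 0.5048 -0.2179  0.12  ]
245 255 [ 0.5057 -0.2223  0.1214]
250 205 [ 0.4825 -0.2293  0.0987]
235 215 [ 0.4915 -0.2368  0.0982]
275 215 [ 0.4837 -0.2128  0.0998]
265 280 [ 0.5315 -0.2074  0.0909]
fit [ 0.5029  -0.22082] -159.4 rms 0.32 n 60 60
fit [ 0.50236 -0.22177] 203.8 rms 0.29 n 57 60
fit [ 0.50329 -0.21992] -510.94 rms 0.44 n 60 60
fit [ 0.50252 -0.22035] 110.44 rms 0.35 n 58 60
fit [ 0.5024  -0.21996] -108.33 rms 0.48 n 59 60
fit [ 0.50383 -0.22033] -154.92 rms 0.45 n 86 120
35 31.0
[[ 91  93  90  89  93  90  89  93  92  91  88  96  94  99  95  85  74  63]
 [ 90  93  91  90  92  91  93  88  89  91  93  94  92  96  93  82  73  63]
 [ 80  85  88  85  80  74  67  67  68  73  75  75  78  77  76  70  65  64]
 [ 68  74  75  75  77  63  38  39  51  71  79  77  78  76  76  78  73  68]
 [ 76  86  89  94  91  83  53  36  56  79  95  94  92  99 103  93  81  80]
 [ 91  97  95  96  93  93  68  39  44  73  90  94  94  92  95  94  90  85]
 [ 97  96  93  94  95  93  74  48  36  66  85  92  92  93  92  95  96  92]
 [ 96  95  95  95  95  95  78  51  36  52  78  92  92  92  95  94  94  94]
 [ 93  96  93  93  95  93  90  68  39  44  71  91  94  92  97  94  92  96]
 [ 95  95  95  94  93  92  91  71  47  44  68  90  92  95  92  92  94  93]
 [ 94  93  92  89  93  92  92  91  88  91  90  90  93  93  93  94  93  94]
 [ 93  94  92  91  92  93  92  92  92  94  92  93  94  95  91  93  93  93]
 [ 88  90  92  91  92  89  91  92  92  92  95  95  93  94  91  92  94  96]]
line [247.57575758 245.26704545] [-0.16454809 -0.98636906] -156.44256327894556 [ 0.49928536 -0.22221978  0.122     ]
```

View pics/w5d.png

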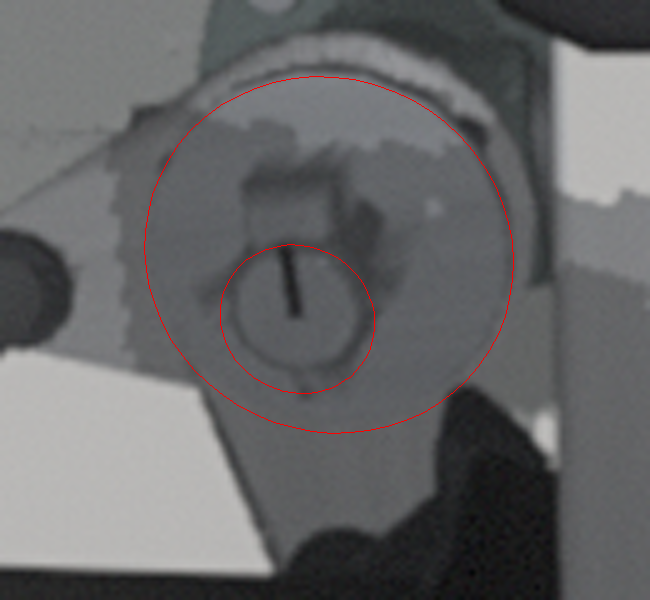

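```bash
python3 - <<'E'
from h import *
z=np.load('pics/w5.npz'); p=dict(mtx=z['mtx'],pose=z['pose']); im=z['im']; s=np.load('pics/w5s.npz')
g=cv2.GaussianBlur(cv2.cvtColor(im,cv2.COLOR_RGB2GRAY).astype(np.float32),(0,0),.8)
c0=np.array([249.,252.]);pt=[];A=[]
for a in np.radians(np.arange(0,360,6)):
    s_=np.arange(9,17,.2); q=c0+s_[:,None]*[np.cos(a),np.sin(a)]
    v=map_coordinates(g,[q[:,1],q[:,0]],order=1); gr=-np.gradient(v); k=gr.argmax()
    if gr[k]>.8: pt.append(q[k]);A.append((round(np.degrees(a)),round(s_[k],1),round(float(gr[k]),1)))
print(A)
pt=np.array(pt)
for zt in (.122,.118):
    Q=plane('wrist',p,pt,zt)[:,:2]
    sol=least_squares(lambda y:np.hypot(*(Q-y[:2]).T)-y[2],[.503,-.221,.008],loss='soft_l1',f_scale=.0002); print(zt,sol.x.round(5),np.abs(sol.fun).mean().round(5))
x=sol.x
# ellipse fit (cv2)
print(cv2.fitEllipse(pt.astype(np.float32)))
# stem in tool frame
st=np.r_[least_squares(lambda y:np.hypot(*(plane('wrist',p,pt,.122)[:,:2]-y[:2]).T)-y[2],[.503,-.221,.008],loss='soft_l1',f_scale=.0002).x[:2],.122]
print('tool',(st-s['t'])@s['R'], 'pred center px',proj('wrist',p,st))
E
```

```text
[(0, np.float64(11.2), 1.8), (6, np.float64(11.8), 2.0), (12, np.float64(12.0), 2.2), (18, np.float64(11.8), 2.2), (24, np.float64(11.8), 2.2), (30, np.float64(11.8), 2.1), (36, np.float64(11.6), 2.2), (42, np.float64(11.8), 2.1), (48, np.float64(11.8), 2.0), (54, np.float64(11.8), 1.7), (60, np.float64(11.2), 1.5), (66, np.float64(10.6), 1.3), (72, np.float64(10.2), 1.1), (78, np.float64(11.0), 0.9), (84, np.float64(10.4), 0.9), (90, np.float64(10.2), 1.1), (96, np.float64(10.2), 1.0), (102, np.float64(9.8), 0.9), (108, np.float64(10.0), 0.9), (114, np.float64(10.0), 0.9), (120, np.float64(10.0), 0.9), (132, np.float64(10.2), 0.9), (150, np.float64(10.6), 1.1), (156, np.float64(11.0), 1.1), (162, np.float64(10.8), 1.3), (168, np.float64(11.2), 1.2), (174, np.float64(11.4), 1.4), (180, np.float64(11.2), 1.3), (186, np.float64(11.8), 1.4), (192, np.float64(12.0), 1.7), (198, np.float64(12.4), 1.8), (204, np.float64(12.6), 1.8), (210, np.float64(12.6), 1.8), (216, np.float64(12.6), 1.9), (222, np.float64(13.2), 1.9), (228, np.float64(12.4), 1.8), (234, np.float64(12.6), 1.6), (240, np.float64(12.2), 1.5), (246, np.float64(12.6), 0.9), (276, np.float64(11.8), 1.4), (282, np.float64(12.0), 1.6), (288, np.float64(12.4), 1.8), (294, np.float64(12.4), 1.9), (300, np.float64(12.2), 1.6), (306, np.float64(12.6), 1.2), (312, np.float64(11.8), 1.5), (318, np.float64(11.0), 1.6), (324, np.float64(11.4), 1.7), (330, np.float64(12.0), 1.7), (336, np.float64(11.8), 1.8), (342, np.float64(11.4), 1.7), (348, np.float64(11.6), 1.6), (354, np.float64(11.4), 1.7)]
0.122 [ 0.50244 -0.22056  0.00683] 0.00017
0.118 [ 0.50402 -0.22086  0.00697] 0.00017
((249.0564727783203, 251.0150604248047), (21.98335075378418, 24.345338821411133), 126.26528930664062)
tool [ 0.10520869 -0.03809181 -0.01394501] pred center px [249.00988672 251.1387137 ]
```

```bash
python3 - <<'E'
from h import *
z=np.load('pics/w5.npz'); p=dict(mtx=z['mtx'],pose=z['pose']); im=z['im']
_,W=edgefit('wrist',p,im,[circ(.009,.122,0,360)],[.5,-.22,0],iters=1,verbose=False)
o=[]
for yaw in (-152,-156,-160):
    x=[.50244,-.22056,np.radians(yaw)]
    draw('wrist',p,im,[W(P,x) for P in slots(.118,.0055,.003,.014,.009)+slots(.1,.0055,.003,.014,.009)[:1]+[line([0,0,.122],[.007,0,.122])]+[line([.0131,w,.1],[.0131,w,.118]) for w in(-.0055,.0055)]],'t.png',(228,210,272,272),9)
    o.append(cv2.imread('pics/t.png')[:, :266+130])
o=np.hstack([a[:, :396] for a in o]); cv2.imwrite('pics/w5e.png',cv2.resize(o,(800,int(o.shape[0]*800/o.shape[1]))))
E
```

```text
(no output)
```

View pics/w5e.png

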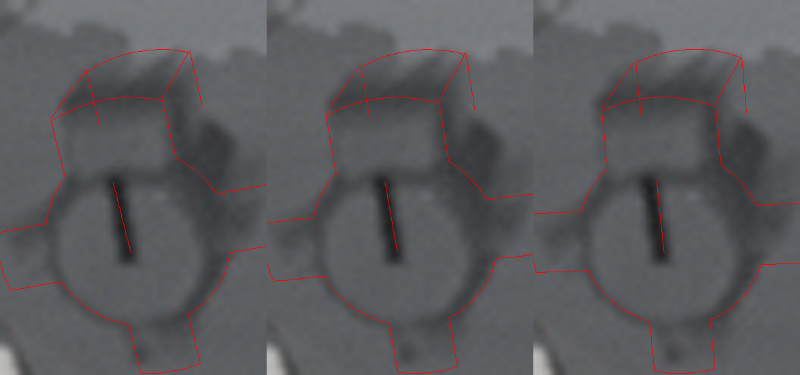

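```bash
python3 - <<'E'
from h import *
for k in ('w3','w5'):
    z=np.load(f'pics/{k}.npz'); p=dict(mtx=z['mtx'],pose=z['pose']); im=z['im']; s=np.load(f'pics/{k}s.npz')
    g=cv2.GaussianBlur(cv2.cvtColor(im,cv2.COLOR_RGB2GRAY).astype(np.float32),(0,0),.7)
    for v in (210,230,250,265,275):
        row=np.gradient(g[v]); 
        L=np.arange(293,308); Rr=np.arange(326,341)
        l=L[np.abs(row[L]).argmax()]; r_=Rr[np.abs(row[Rr]).argmax()]
        # intersect rays with plane at tool x=.055
        o=(p['pose'][:3,3]-s['t'])@s['R']; dd=ray('wrist',p,np.array([[l,v],[r_,v]],float))@p['pose'][:3,:3].T@s['R']
        q=o+dd*((.055-o[0])/dd[:,:1]); print(k,v,l,r_,(q[:,1:]*1000).round(2).tolist(),'mid',(q[:,1].mean()*1000).round(2))
    m=(g<75); m[:,:260]=0;m[:,370:]=0;m[:120]=0;m[205:]=0
    n,lab,st,c=cv2.connectedComponentsWithStats(m.astype(np.uint8)); i=st[1:,4].argmax()+1; print('knob',st[i],c[i])
E
```

```text
w3 210 299 334 [[-6.68, -49.18], [7.5, -49.19]] mid 0.41
w3 230 299 334 [[-6.78, -40.73], [7.61, -40.74]] mid 0.42
w3 250 300 333 [[-6.49, -31.99], [7.33, -32.01]] mid 0.42
w3 265 302 331 [[-5.74, -25.23], [6.58, -25.24]] mid 0.42
w3 275 300 333 [[-6.66, -20.59], [7.51, -20.6]] mid 0.43
knob [ 278  124   78   76 4650] [316.11247312 161.92301075]
w5 210 300 333 [[-6.45, -49.77], [6.92, -49.78]] mid 0.24
w5 230 301 331 [[-6.13, -41.32], [6.21, -41.32]] mid 0.04
w5 250 300 331 [[-6.66, -32.59], [6.32, -32.6]] mid -0.17
w5 265 300 333 [[-6.76, -25.82], [7.26, -25.83]] mid 0.25
w5 275 301 337 [[-6.4, -21.19], [9.06, -21.19]] mid 1.33
knob [ 260  124   96   81 5171] [312.45677819 165.77257784]
```

Stem found at about (0.5025, -0.2209), with the wide spline at about -157°. The overlay at (249,251) supports this. Now I'm moving above it, still high.

Call:
move_arm([
  [[0,0,0.34,-0.32,-0.47,0.02,0],[0,0,0.34,-0.32,-0.47,0.02,0],[0,0,0,0,0,0,0],[0,0,0,0,0,0,0]],
])

```text
time_s: 9.18
tcp_pos: [0.4642, -0.2375, 0.2268]
ee_rot: [[-0.01, -0.395, 0.919], [0.004, 0.919, 0.395], [-1.0, 0.007, -0.007]]
wrist_force: [-0.1, -0.2, -2.5]
gripper_width: 0.161
```

Call:
move_arm([
  [[-0.03,-0.07,0,0.04,0.02,-0.38,0],[0,0,0,0,0,0,0],[0,0,0,0,0,0,0]],
])

```text
time_s: 9.55
tcp_pos: [0.468, -0.2352, 0.204]
ee_rot: [[0.001, -0.397, 0.918], [-0.0, 0.918, 0.397], [-1.0, -0.001, 0.001]]
wrist_force: [0.1, 0.7, -3.2]
gripper_width: 0.159
```

```bash
python3 - <<'E'
from h import *
s=r.sense(); print(s['tcp_pos'],s['ee_rot'])
for n in ('scene','side','wrist'): im,d,p=cap(n,n[0]+'6.png')
a=[cv2.resize(cv2.imread('pics/s6.png')[215:295,225:315],None,fx=4.4,fy=4.4,interpolation=cv2.INTER_CUBIC),cv2.resize(cv2.imread('pics/side6.png' if 0 else 'pics/s6.png')[215:295,225:315],None,fx=4.4,fy=4.4)]
E
ls pics
```

```text
[ 0.46804911 -0.23517228  0.2039516 ] [[ 7.69799826e-04 -3.96843204e-01  9.17886092e-01]
 [-4.88659456e-04  9.17886105e-01  3.96843620e-01]
 [-9.99999584e-01 -7.54023868e-04  5.12667380e-04]]
d1.npz
d1.png
s1.npz
s1.png
s1c.png
s6.npz
s6.png
scene0.npz
scene0.png
side0.npz
side0.png
t.png
w1.npz
w1.png
w1c.png
w2.npz
w2.png
w2c.png
w2d.png
w2e.png
w2f.png
w2g.png
w2h.png
w2s.npz
w3.npz
w3.png
w3s.npz
w4.npz
w4.png
w4s.npz
w5.npz
w5.png
w5c.png
w5d.png
w5e.png
w5s.npz
w6.npz
w6.png
wrist0.npz
wrist0.png
```

```bash
python3 - <<'E'
import cv2
a=cv2.imread('pics/s6.png');cv2.imwrite('pics/d6c.png',cv2.resize(a[170:260,290:410],None,fx=6,fy=6,interpolation=cv2.INTER_CUBIC))
E
```

```text
(no output)
```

View pics/d6c.png

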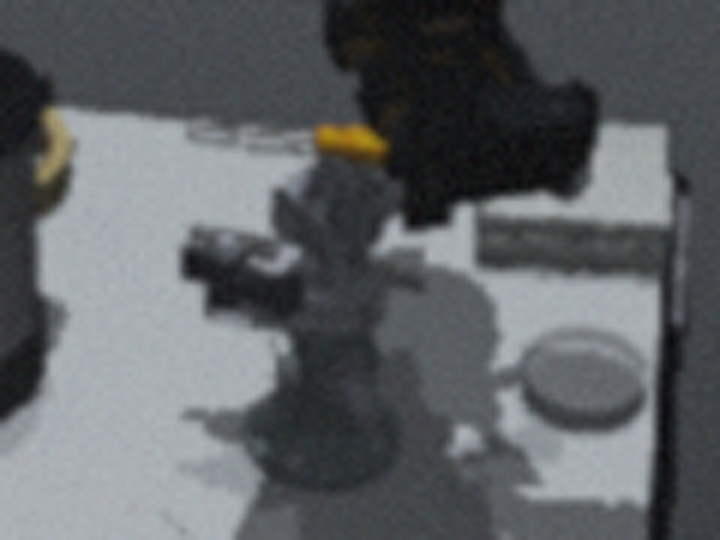

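View pics/w6.png

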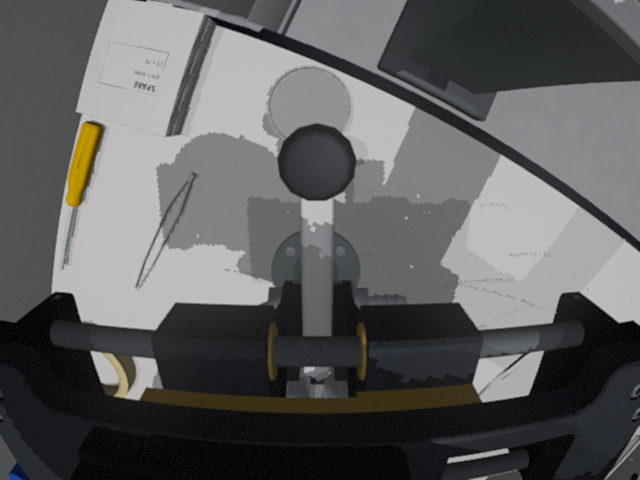

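Call:
move_arm([
  [[0,0,0,-0.02,-0.02,-0.08,0],[0,0,0,0,0,0,0],[0,0,0,0,0,0,0]],
])

```text
time_s: 10.07
tcp_pos: [0.4667, -0.2366, 0.1996]
ee_rot: [[0.002, -0.396, 0.918], [-0.001, 0.918, 0.396], [-1.0, -0.001, 0.002]]
wrist_force: [-0.9, 1.1, -2.7]
gripper_width: 0.159
```

Right on target. I'm lowering in small steps and watching the force.

Call:
move_arm([
  [[0,0,0,0,0,-0.1,0],[0,0,0,0,0,-0.06,0],[0,0,0,0,0,0,0]],
])

```text
time_s: 10.45
tcp_pos: [0.4666, -0.2367, 0.1893]
ee_rot: [[0.002, -0.396, 0.918], [-0.0, 0.918, 0.396], [-1.0, -0.001, 0.002]]
wrist_force: [0.1, 0.2, -2.9]
gripper_width: 0.158
```

Call:
move_arm([
  [[0,0,0,0,0,-0.08,0],[0,0,0,0,0,0,0]],
])

```text
time_s: 10.7
tcp_pos: [0.4665, -0.2366, 0.184]
ee_rot: [[0.002, -0.396, 0.918], [-0.0, 0.918, 0.396], [-1.0, -0.001, 0.002]]
wrist_force: [-0.2, -0.8, -3.3]
gripper_width: 0.155
```

Call:
move_arm([
  [[0,0,0,0,0,-0.1,0],[0,0,0,0,0,0,0]],
])

```text
time_s: 10.95
tcp_pos: [0.4666, -0.2366, 0.1776]
ee_rot: [[0.002, -0.396, 0.918], [-0.0, 0.918, 0.396], [-1.0, -0.001, 0.002]]
wrist_force: [-0.6, -0.4, -2.4]
gripper_width: 0.161
```

Call:
move_arm([
  [[0,0,0,0,0,-0.08,0],[0,0,0,0,0,0,0]],
])

```text
time_s: 11.2
tcp_pos: [0.4667, -0.2367, 0.1725]
ee_rot: [[0.002, -0.396, 0.918], [-0.0, 0.918, 0.396], [-1.0, -0.001, 0.002]]
wrist_force: [0.7, -0.2, -3.0]
gripper_width: 0.156
```

Call:
move_arm([
  [[0,0,0,0,0,-0.04,0],[0,0,0,0,0,0,0]],
])

```text
time_s: 11.45
tcp_pos: [0.4672, -0.237, 0.1719]
ee_rot: [[0.004, -0.397, 0.918], [-0.002, 0.918, 0.397], [-1.0, -0.003, 0.003]]
wrist_force: [-0.4, -0.3, -2.6]
gripper_width: 0.155
```

Call:
move_arm([
  [[0,0,0,0,0,0,0.25],[0,0,0,0,0,0,0.4],[0,0,0,0,0,0,0.5],[0,0,0,0,0,0,0.5]],
])

```text
time_s: 11.95
tcp_pos: [0.4685, -0.2374, 0.1729]
ee_rot: [[0.007, -0.398, 0.917], [-0.003, 0.918, 0.398], [-1.0, -0.006, 0.006]]
wrist_force: [0.3, 1.3, 0.3]
gripper_width: 0.464
```

Call:
move_arm([
  [[0,0,0,0,0,0.5,0.5],[0,0,0,0,0,0.9,0.5],[0,0,0,0,0,0.5,0.5],[0,0,0,0,0,0,0.5]],
])

```text
time_s: 12.45
tcp_pos: [0.4678, -0.2373, 0.2894]
ee_rot: [[0.005, -0.398, 0.918], [-0.003, 0.918, 0.398], [-1.0, -0.005, 0.004]]
wrist_force: [-0.0, 0.4, -0.6]
gripper_width: 0.499
```

```bash
python3 - <<'E'
from h import *
s=r.sense(); im,d,p=cap('wrist','w7.png'); np.savez('pics/w7s.npz',t=s['tcp_pos'],R=s['ee_rot']); print(s['tcp_pos'],s['ee_rot'],s['joints'])
im,d,p=cap('side','d7.png')
cv2.imwrite('pics/d7c.png',cv2.resize(im[170:260,290:410,::-1],None,fx=6,fy=6,interpolation=cv2.INTER_CUBIC))
E
```

```text
[ 0.46779857 -0.23733816  0.28938224] [[ 0.00531477 -0.39751847  0.91757878]
 [-0.00290811  0.91758171  0.39753659]
 [-0.99998165 -0.00478123  0.00372071]] [ -9.10971148  12.24379805 -14.04844525   0.13009835 -63.38075977
 -57.52431744]
```

View pics/w7.png

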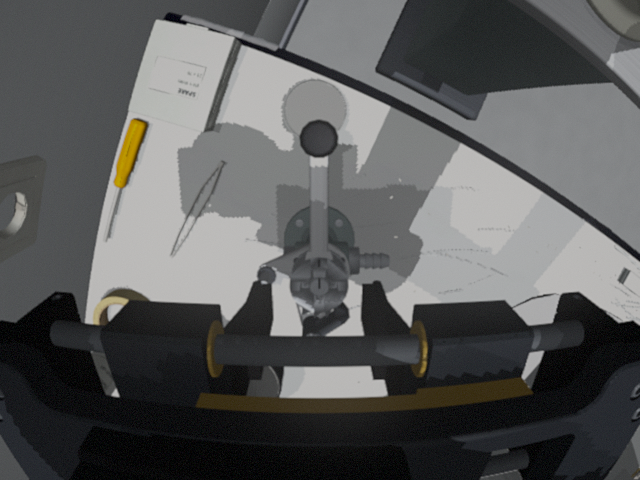

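View pics/d7c.png

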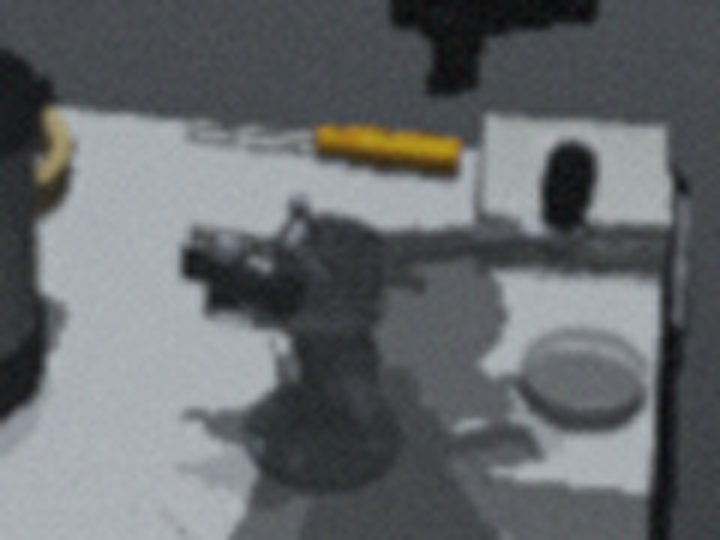

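```bash
python3 - <<'E'
from h import *
z=np.load('pics/w7.npz'); p=dict(mtx=z['mtx'],pose=z['pose']); im=z['im']; C=cloud('wrist',p,z['d'])
g=cv2.cvtColor(im,cv2.COLOR_RGB2GRAY); m=(g<75); m[:115]=0;m[160:]=0;m[:,:295]=0;m[:,345:]=0
n,lab,st,c=cv2.connectedComponentsWithStats(m.astype(np.uint8)); i=st[1:,4].argmax()+1; print(st[i],c[i])
for zz in (.14,.15,.156): print(zz,plane('wrist',p,c[i][None],zz))
q=C[lab==i]; print('top',np.median(q[q[:,2]>.15],0), (q[q[:,2]>.15][:,:2].min(0)+q[q[:,2]>.15][:,:2].max(0))/2)
for u,v in [(319,200),(319,220),(318,160),(300,285),(343,285),(321,285),(318,290)]: print(u,v,C[v,u].round(4))
cv2.imwrite('pics/w7c.png',cv2.resize(im[230:340,250:400,::-1],None,fx=5,fy=5,interpolation=cv2.INTER_CUBIC))
E
```

```text
[ 300  120   37   37 1100] [318.40181818 138.39363636]
0.14 [[ 0.3995044  -0.26605783  0.14      ]]
0.15 [[ 0.39908939 -0.26624503  0.15      ]]
0.156 [[ 0.39884038 -0.26635734  0.156     ]]
top [ 0.39919254 -0.26645198  0.15171699] [ 0.39904891 -0.26636079]
319 200 [ 0.4419 -0.2471  0.1128]
319 220 [ 0.4549 -0.2414  0.1168]
318 160 [ 0.4152 -0.2595  0.1123]
300 285 [ 0.513  -0.2328  0.1081]
343 285 [ 0.4945 -0.2039  0.1197]
321 285 [ 0.5001 -0.22    0.1223]
318 290 [ 0.5055 -0.2202  0.1211]
```

View pics/w7c.png

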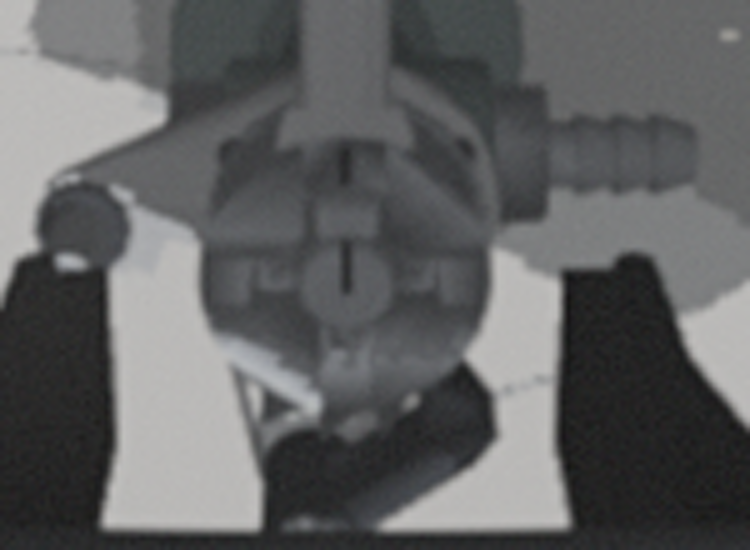

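The wrist view shows the lever's black line and the stem's in line at about (319,265–285), with the hub seated and the pawl at its back. Next I'm moving over the knob at (0.3997, -0.2655).

Call:
move_arm([
  [[0,0,0,-0.57,-0.24,0,0.7],[0,0,0,-0.57,-0.24,-0.2,0.7],[0,0,0,0,0,0,0.7],[0,0,0,0,0,0,0.7]],
])

```text
time_s: 13.05
tcp_pos: [0.3946, -0.2653, 0.2678]
ee_rot: [[-0.012, -0.397, 0.918], [0.003, 0.918, 0.397], [-1.0, 0.007, -0.01]]
wrist_force: [-0.5, -1.2, -0.1]
gripper_width: 0.697
```

Call:
move_arm([
  [[-0.02,-0.09,0,0.09,0,-0.3,0.7],[0,0,0,0,0,0,0.7],[0,0,0,0,0,0,0.7]],
])

```text
time_s: 13.42
tcp_pos: [0.402, -0.2649, 0.249]
ee_rot: [[0.0, -0.399, 0.917], [-0.0, 0.917, 0.399], [-1.0, -0.0, 0.0]]
wrist_force: [-0.5, -0.2, 0.6]
gripper_width: 0.702
```

Call:
move_arm([
  [[0,0,0,-0.02,-0.01,-0.5,0.7],[0,0,0,-0.01,0,-0.4,0.7],[0,0,0,0,0,0,0.7],[0,0,0,0,0,0,0.7]],
])

```text
time_s: 13.92
tcp_pos: [0.4032, -0.2659, 0.1973]
ee_rot: [[0.006, -0.401, 0.916], [-0.003, 0.916, 0.401], [-1.0, -0.005, 0.004]]
wrist_force: [0.1, -0.1, -0.1]
gripper_width: 0.701
```

Call:
move_arm([
  [[0.02,0.05,0,-0.06,0.01,-0.09,0.7],[0,0,0,0,0,0,0.5],[0,0,0,0,0,0,0.3],[0,0,0,0,0,0,0.2],[0,0,0,0,0,0,0.2],[0,0,0,0,0,0,0.2],[0,0,0,0,0,0,0.2]],
])

```text
time_s: 14.8
tcp_pos: [0.4005, -0.2656, 0.1942]
ee_rot: [[0.003, -0.401, 0.916], [-0.002, 0.916, 0.401], [-1.0, -0.003, 0.003]]
wrist_force: [0.3, 0.5, 0.8]
gripper_width: 0.275
```

```bash
cat > arc.py <<'E'
from h import *
import sys
def go(d,n,c=np.array([.5025,-.2209]),R=.112):
    s=r.sense(); v=s['tcp_pos'][:2]-c; f=np.arctan2(v[1],v[0]); print('theta',np.degrees(f)+156.3,'r',np.hypot(*v),'toolyaw-lever',np.degrees(np.arctan2(-s['ee_rot'][1,2],-s['ee_rot'][0,2])-f),'F',s['wrist_force'].round(1))
    d=np.radians(d); prev=v
    for k in range(1,n+1):
        q=R*np.array([np.cos(f+k*d),np.sin(f+k*d)]); print([0,0,round(np.degrees(d)/8,2),*((q-prev)/.06).round(2).tolist(),0,0.2]); prev=q
if __name__=='__main__': go(float(sys.argv[1]),int(sys.argv[2]))
E
python3 arc.py 6 5
```

```text
theta -0.010733683957170115 r 0.11137475617037124 toolyaw-lever -0.02241141811657373 F [0.3 0.5 0.8]
[0, 0, np.float64(0.75), 0.08, -0.18, 0, 0.2]
[0, 0, np.float64(0.75), 0.11, -0.16, 0, 0.2]
[0, 0, np.float64(0.75), 0.12, -0.15, 0, 0.2]
[0, 0, np.float64(0.75), 0.14, -0.14, 0, 0.2]
[0, 0, np.float64(0.75), 0.15, -0.12, 0, 0.2]
```

Call:
move_arm([
  [[0,0,0.75,0.09,-0.18,0,0.2],[0,0,0.75,0.11,-0.16,0,0.2],[0,0,0.75,0.12,-0.15,0,0.2],[0,0,0.75,0.14,-0.14,0,0.2]],
])

```text
time_s: 15.3
tcp_pos: [0.4267, -0.3034, 0.1937]
ee_rot: [[-0.0, -0.746, 0.666], [0.002, 0.666, 0.746], [-1.0, 0.002, 0.001]]
wrist_force: [-0.1, 1.9, -0.2]
gripper_width: 0.274
```

```bash
python3 arc.py 6 5; python3 -c "
from h import *
s=r.sense();print(s['ee_rot'],s['tcp_pos'],s['moment'],s['gripper_width'])"
```

```text
theta 23.72659972226063 r 0.1119761653451012 toolyaw-lever 0.7759402925679832 F [-0.1  1.9 -0.2]
[0, 0, np.float64(0.75), 0.15, -0.12, 0, 0.2]
[0, 0, np.float64(0.75), 0.16, -0.11, 0, 0.2]
[0, 0, np.float64(0.75), 0.17, -0.09, 0, 0.2]
[0, 0, np.float64(0.75), 0.18, -0.07, 0, 0.2]
[0, 0, np.float64(0.75), 0.19, -0.05, 0, 0.2]
[[-4.02571047e-04 -7.45505987e-01  6.66498808e-01]
 [ 2.18014498e-03  6.66496624e-01  7.45504861e-01]
 [-9.99997542e-01  1.75318270e-03  1.35699889e-03]] [ 0.4267443  -0.30336051  0.19372761] [ 0.33935917 -0.0505972  -0.38749149] 0.27428874172973317
```

Call:
move_arm([
  [[0,0,0.72,0.15,-0.12,0,0.2],[0,0,0.75,0.16,-0.11,0,0.2],[0,0,0.75,0.17,-0.09,0,0.2],[0,0,0.75,0.18,-0.07,0,0.2],[0,0,0.75,0.19,-0.05,0,0.2]],
])

```text
time_s: 15.92
tcp_pos: [0.4786, -0.3311, 0.1936]
ee_rot: [[-0.002, -0.98, 0.2], [0.003, 0.2, 0.98], [-1.0, 0.003, 0.003]]
wrist_force: [-2.0, 0.5, 0.9]
gripper_width: 0.274
```

```bash
python3 arc.py 4 5; python3 -c "
from h import *
s=r.sense();print(s['ee_rot'],s['tcp_pos'],s['moment'],s['gripper_width'])"
```

```text
theta 54.07034822151846 r 0.11271309198966392 toolyaw-lever 0.6857760849143067 F [-2.   0.5  0.9]
[0, 0, np.float64(0.5), 0.13, -0.01, 0, 0.2]
[0, 0, np.float64(0.5), 0.13, -0.01, 0, 0.2]
[0, 0, np.float64(0.5), 0.13, -0.01, 0, 0.2]
[0, 0, np.float64(0.5), 0.13, 0.0, 0, 0.2]
[0, 0, np.float64(0.5), 0.13, 0.01, 0, 0.2]
[[-0.00228134 -0.97976926  0.20011743]
 [ 0.00344204  0.20010907  0.97976758]
 [-0.99999147  0.00292399  0.00291589]] [ 0.47862392 -0.33105523  0.19359821] [ 0.17924311  0.18282203 -0.32597669] 0.2735258849147192
```

Call:
move_arm([
  [[0,0,0.5,0.13,0,0,0.2],[0,0,0.5,0.13,0,0,0.2],[0,0,0.5,0.13,0,0,0.2],[0,0,0.5,0.13,0,0,0.2]],
])

```text
time_s: 16.42
tcp_pos: [0.5103, -0.3335, 0.1939]
ee_rot: [[-0.003, -0.997, -0.08], [0.001, -0.08, 0.997], [-1.0, 0.003, 0.001]]
wrist_force: [-0.2, 2.0, 0.4]
gripper_width: 0.272
```

```bash
python3 arc.py 2 3
```

```text
theta 70.27808895348649 r 0.11283246704438309 toolyaw-lever 0.6220535070238375 F [-0.2  2.   0.4]
[0, 0, np.float64(0.25), 0.06, 0.02, 0, 0.2]
[0, 0, np.float64(0.25), 0.06, 0.01, 0, 0.2]
[0, 0, np.float64(0.25), 0.06, 0.01, 0, 0.2]
```

Call:
move_arm([
  [[0,0,0.3,0.07,0.02,0,0.2],[0,0,0,0,0,0,0.2]],
])

```text
time_s: 16.68
tcp_pos: [0.5155, -0.3329, 0.194]
ee_rot: [[-0.002, -0.993, -0.122], [-0.0, -0.122, 0.993], [-1.0, 0.002, -0.0]]
wrist_force: [1.1, 0.5, 0.9]
gripper_width: 0.275
```

```bash
python3 arc.py 2 3; python3 - <<'E'
from h import *
for n in ('wrist','side','scene'): im,d,p=cap(n,n+'8.png')
cv2.imwrite('pics/scene8c.png',cv2.resize(im[215:295,215:315,::-1],None,fx=7,fy=7,interpolation=cv2.INTER_CUBIC))
E
```

```text
theta 72.91588485860353 r 0.11274143148925957 toolyaw-lever 0.3683498949790561 F [1.1 0.5 0.9]
[0, 0, np.float64(0.25), 0.06, 0.02, 0, 0.2]
[0, 0, np.float64(0.25), 0.06, 0.01, 0, 0.2]
[0, 0, np.float64(0.25), 0.06, 0.01, 0, 0.2]
```

View pics/wrist8.png

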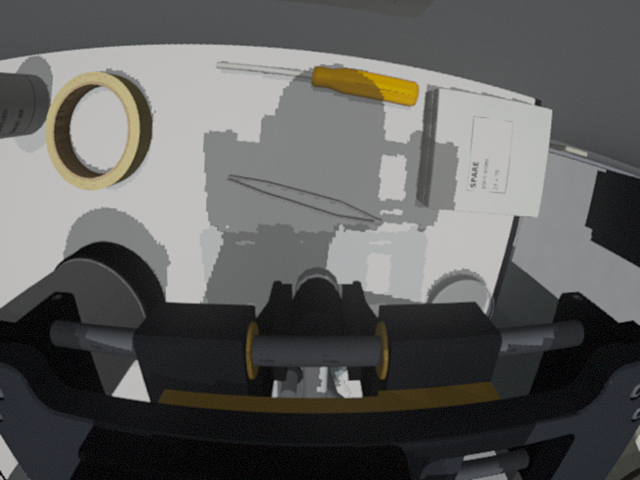

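View pics/scene8c.png

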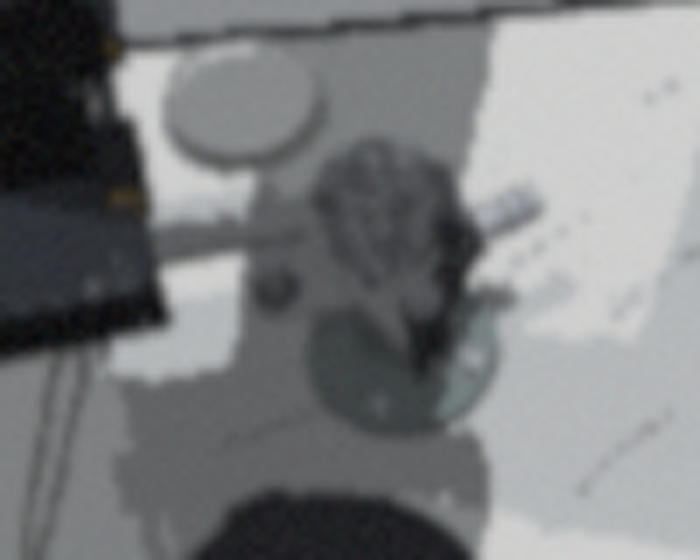

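Call:
move_arm([
  [[0,0,0.2,0.05,0.01,0,0.2],[0,0,0,0,0,0,0.2]],
])

```text
time_s: 17.08
tcp_pos: [0.5183, -0.3325, 0.1942]
ee_rot: [[-0.001, -0.989, -0.15], [-0.001, -0.15, 0.989], [-1.0, 0.001, -0.001]]
wrist_force: [0.8, -0.9, 0.1]
gripper_width: 0.276
```

```bash
python3 arc.py -2 3; python3 -c "
from h import *
s=r.sense();print(s['moment'],s['gripper_width'])"
```

```text
theta 74.34475011612649 r 0.11267343509114448 toolyaw-lever 0.569200667360593 F [ 0.8 -0.9  0.1]
[0, 0, np.float64(-0.25), -0.07, 0.0, 0, 0.2]
[0, 0, np.float64(-0.25), -0.06, -0.01, 0, 0.2]
[0, 0, np.float64(-0.25), -0.07, -0.0, 0, 0.2]
[-0.19333389 -0.11520049 -0.27975428] 0.2757644803863834
```

Call:
move_arm([
  [[0,0,-0.25,-0.06,0,0,0.2],[0,0,-0.2,-0.05,-0.01,0,0.2],[0,0,0,0,0,0,0.3],[0,0,0,0,0,0,0.5],[0,0,0,0,0,0,0.65],[0,0,0,0,0,0,0.65],[0,0,0,0,0,0,0.65]],
])

```text
time_s: 17.95
tcp_pos: [0.5104, -0.3324, 0.1936]
ee_rot: [[-0.004, -0.996, -0.085], [0.001, -0.085, 0.996], [-1.0, 0.004, 0.001]]
wrist_force: [0.2, -0.5, -0.3]
gripper_width: 0.619
```

Call:
move_arm([
  [[0,0,0,0,0,0.5,0.65],[0,0,0,0,0,0.9,0.65],[0,0,0,0,0.5,0.5,0.65],[0,0,0,0,0.7,0.1,0.65],[0,0,0,0,0.4,0,0.65],[0,0,0,0,0,0,0.65]],
])

```text
time_s: 18.7
tcp_pos: [0.51, -0.2338, 0.3169]
ee_rot: [[-0.003, -0.996, -0.084], [0.002, -0.084, 0.996], [-1.0, 0.003, 0.002]]
wrist_force: [-0.1, -0.3, 0.8]
gripper_width: 0.65
```

```bash
python3 - <<'E'
from h import *
s=r.sense(); print(s['tcp_pos'])
im,d,p=cap('wrist','w9.png'); C=cloud('wrist',p,d)
g=cv2.cvtColor(im,cv2.COLOR_RGB2GRAY)
im2,d2,p2=cap('scene','scene9.png'); im3,d3,p3=cap('side','side9.png')
cv2.imwrite('pics/side9c.png',cv2.resize(im3[170:260,290:410,::-1],None,fx=6,fy=6,interpolation=cv2.INTER_CUBIC))
for n,c,CC in (('wrist',p,C),('scene',p2,cloud('scene',p2,d2)),('side',p3,cloud('side',p3,d3))):
    q=CC[(CC[...,2]>.13)&(CC[...,2]<.165)&(np.hypot(CC[...,0]-.5025,CC[...,1]+.2209)>.09)&(np.hypot(CC[...,0]-.5025,CC[...,1]+.2209)<.135)]
    if len(q): m=np.median(q,0); print(n,len(q),m.round(4),'theta',np.degrees(np.arctan2(m[1]+.2209,m[0]-.5025))+156.3)
E
```

```text
[ 0.5099814  -0.23376572  0.31694386]
wrist 963 [ 0.5086 -0.3326  0.1531] theta 69.4140873247474
scene 113 [ 0.5154 -0.3317  0.1507] theta 72.9310572780106
side 81 [ 0.508  -0.3232  0.146 ] theta 69.3975954975028
```

View pics/w9.png

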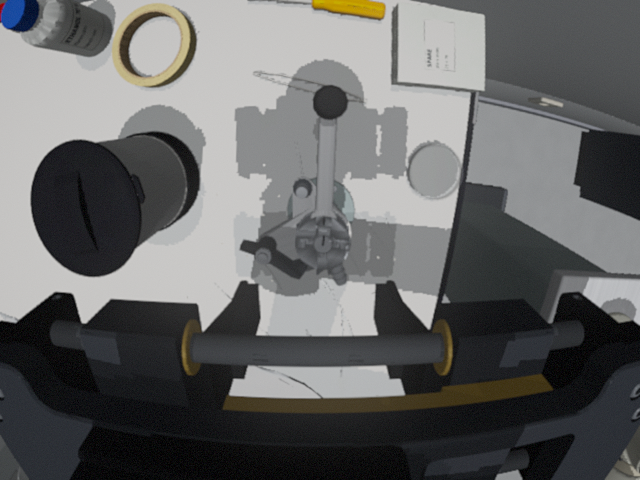

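View pics/side9c.png

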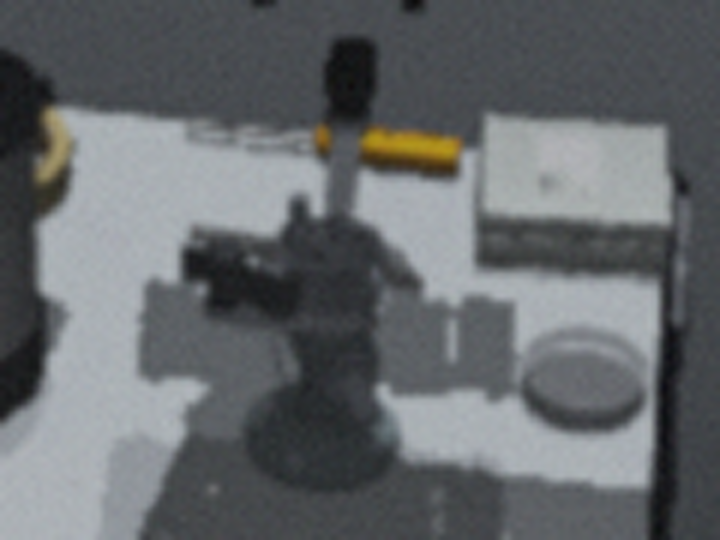

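```bash
python3 - <<'E'
from h import *
z=np.load('pics/w9.npz'); p=dict(mtx=z['mtx'],pose=z['pose']); im=z['im']; C=cloud('wrist',p,z['d'])
cv2.imwrite('pics/w9c.png',cv2.resize(im[170:300,230:370,::-1],None,fx=5,fy=5,interpolation=cv2.INTER_CUBIC))
for u,v in [(323,244),(322,250),(306,232),(338,232),(306,252),(340,255),(324,200),(325,160),(325,130)]: print(u,v,C[v,u].round(4))
E
```

```text
323 244 [ 0.5027 -0.2211  0.1217]
322 250 [ 0.503  -0.2157  0.121 ]
306 232 [ 0.5172 -0.2292  0.1184]
338 232 [ 0.4913 -0.2315  0.119 ]
306 252 [ 0.5159 -0.2126  0.1204]
340 255 [ 0.4875 -0.2115  0.1181]
324 200 [ 0.5049 -0.2562  0.115 ]
325 160 [ 0.507  -0.2886  0.1148]
325 130 [ 0.5091 -0.3122  0.1142]
```

View pics/w9c.png

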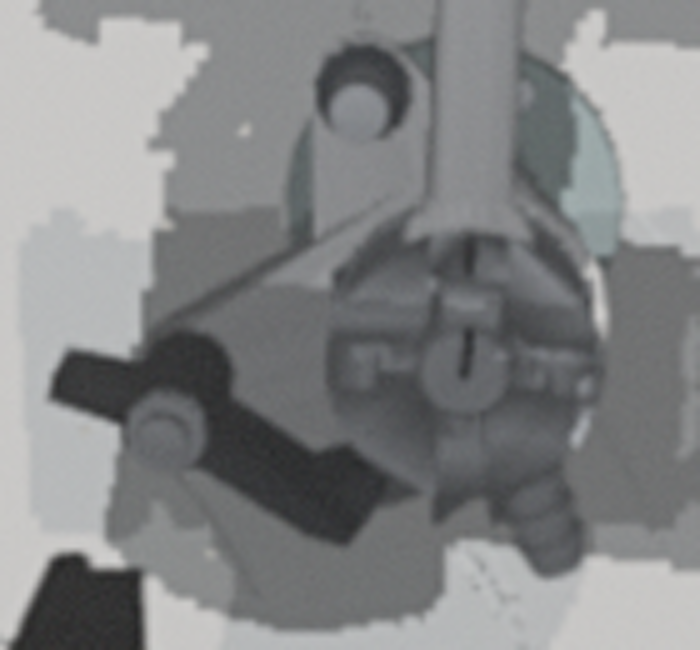

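View pics/scene9.png

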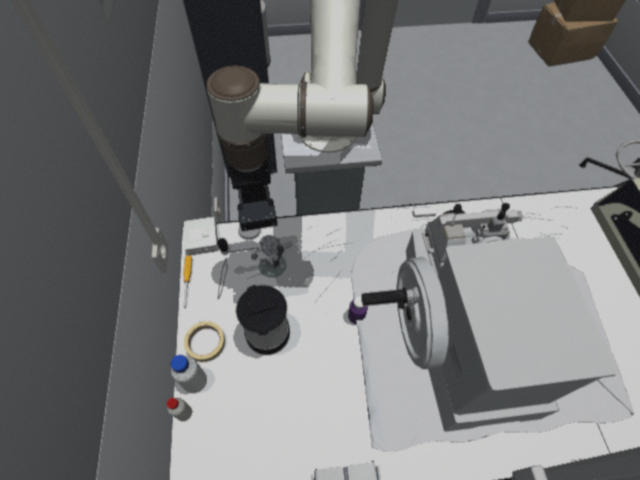

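Call:
move_arm([
  [[0,0,0,0,0,0.1,0.65],[0,0,0,0,0,0,0.65],[0,0,0,0,0,0,0.65],[0,0,0,0,0,0,0.65],[0,0,0,0,0,0,0.65],[0,0,0,0,0,0,0.65],[0,0,0,0,0,0,0.65],[0,0,0,0,0,0,0.65]],
])

```text
time_s: 19.85
tcp_pos: [0.5097, -0.2374, 0.3214]
ee_rot: [[-0.007, -0.997, -0.078], [0.002, -0.079, 0.997], [-1.0, 0.007, 0.002]]
wrist_force: [0.0, -0.7, 0.3]
gripper_width: 0.648
```

```bash
python3 - <<'E'
from h import *
im,d,p=cap('wrist','w10.png'); C=cloud('wrist',p,d)
q=C[(C[...,2]>.13)&(C[...,2]<.165)&(np.hypot(C[...,0]-.5025,C[...,1]+.2209)>.09)&(np.hypot(C[...,0]-.5025,C[...,1]+.2209)<.135)]
m=np.median(q,0); print(len(q),m.round(4),'theta',np.degrees(np.arctan2(m[1]+.2209,m[0]-.5025))+156.3)
im2,d2,p2=cap('scene','scene10.png')
a=np.load('pics/scene0.npz'); C0=cloud('scene',dict(mtx=a['mtx'],pose=a['pose']),a['d']); C2=cloud('scene',p2,d2)
for nm in ['stain_bottle','petri_dish','white_case','tape_roll','forceps_b','screwdriver']:
    for o in spotter.find_in('scene',nm)[:1]:
        c=np.round(o['centre']).astype(int); print(nm,round(o['conf'],2),c,C2[c[1],c[0]].round(3))
print(r.sense()['wrist_force'])
E
```

```text
934 [ 0.5085 -0.3329  0.1532] theta 69.36566663355617
stain_bottle 0.83 [355 313] [ 0.698 -0.026  0.068]
petri_dish 0.55 [252 246] [ 0.507 -0.262  0.115]
white_case 0.75 [424 211] [0.377 0.24  0.013]
tape_roll 0.95 [203 329] [ 0.666 -0.407 -0.005]
forceps_b 0.5 [221 290] [ 0.565 -0.36   0.004]
screwdriver 0.81 [188 272] [ 0.508 -0.445  0.018]
[ 0.84980777  0.46985838 -0.24197274]
```

The lever has stayed put for over a second, so I'm handing the job in.

```bash
python3 -c "
from station import r
print(r.finish_job())"
```

```text
the job is handed in; nothing more can be done
None
```

The lever is back on the tap, fully down, and the tap holds itself fully open on the third click. I handed the job in at about 20 s; the hand-in gives no verdict.

**Fitting:** I gripped the lever by its arm and lowered it onto the stem with the wide slot over the wide spline. Wrist force stayed within about 1 N of the lever's own weight on the way down. I then let go. The wrist picture showed the hub level and seated, the stem standing about 2 mm above it, and the two black lines matching.

**Swinging:** I took the lever again by the knob and swung it counter-clockwise to about 74° of lever angle. I then eased it back, let go and raised the gripper clear.

**Last checks:**
- **Tap open:** the wrist camera put the lever at 69.4° right after release and again 1.1 s later. That matches the third click (65°) plus the 4° play in the splines. The picture showed the pawl's nose behind the last tooth. I inferred this from the lever's angle and the picture, because the stem and pawl angles cannot be read directly.
- **Disagreements:** the scene camera gave 72.9° for the same lever position, but it saw far fewer points on the knob; the side camera gave 69.4°. At the end the network placed the petri dish on the tap, at low confidence, which is a false hit: the wrist picture shows the dish where it was.
- **Other things on the bench:** the bottle, slide mailer, tape roll and screwdriver measured within about 2 cm of where they were. That is the scatter of the network's centres, and nothing I saw suggested a knock. I compared the forceps and the slide box only by eye.

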